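# Load a drilling jig with wax bars and clamp its drill plate

### The job

An offcut was left in the drilling jig: move it into the orange scrap tray, then load every full wax bar of that same colour into the jig, one to a nest and fully down, leaving the bars of the other colour where they lie. Then lower the brass drill plate over the jig's two locating pins until it rests flush on both blocks, and swing the red latch fully home over the plate's end. Do not disturb the other tools on the bench.

Things in the scene. Friction and masses are not known exactly. Their poses are not given: they have to be found in the camera images.
- jig: Fixed drilling jig, dark steel base 92 (x) x 250 (y, -112 to +138) x 12 mm; origin on the bench midway between the pins; turned up to 0.2 rad. At y = -79 and +79 mm stand aluminium blocks (64 x 50 mm, flat tops 45 mm above the bench), each with an upright round-tipped pin, 10 mm diameter, 20 mm tall above the block, at x = 0, y = -70 and +70 mm. Three nests in a row lie between the blocks.
- nest0 (a point): centre of a bar that is fully down in the nest at jig y = -36 mm, bar length along jig x. Nest: 64 (x) x 32 mm (y), floor 12 mm above the bench (14 mm below this point), rims only 6 mm high; pitch 36 mm, no room for fingers between neighbouring bars, so hold bars by their ends (60 mm apart)
- nest1 (a point): the same for the middle nest, jig y = 0; the offcut starts lying in this nest
- nest2 (a point): the same for the nest at jig y = +36 mm
- seat (a point): middle of the plane of the two block tops, 45 mm above the bench, midway between the pins: the plate's origin comes here when it is flush
- latch_pivot (a point): on the vertical pivot axis of the latch, jig x = 0, y = +122 mm, 60 mm above the bench
- latch_peg (a point): top centre of the black peg on the latch arm, 36 mm from the pivot axis; peg 14 mm diameter, 30 mm tall, standing upright on the arm, its top 94 mm above the bench
- latch (a joint): red swing latch on a vertical pivot, rad: arm 44 x 16 x 7 mm, underside 57 mm above the bench (2 mm over the seated plate). 0: arm along jig +x, clear; 1.571: stop, arm along jig -y over the plate's end (home). Above 0.2 it may block the plate's way down. Starts anywhere from 0 to 1.5, stays where left (friction 0.03 N m); move it by its peg.
- plate: loose brass-coloured drill plate 48 (x) x 208 (y) x 10 mm, about 0.35 kg, origin at the centre of its underside. Two 12 mm through holes at x = 0, y = -70 and +70 mm fit the pins, either way round. Amid its top a black upright grip 14 (x) x 70 (y) x 30 mm tall (top 40 mm above the underside). Starts flat on the bench.
- tray_floor (a point): middle of the inner floor of the fixed orange scrap tray, 12 mm above the bench; inside 132 (x) x 102 mm (y), walls 4 mm thick rise 20 mm above the floor; turned as the jig
- offcut_green: green wax offcut 40 x 24 x 24 mm, origin at its centre, x along its 40 mm. At the start one of the two offcuts lies in the jig's middle nest (its colour is the colour to load), the other already lies in the scrap tray, 25 mm from the tray's middle towards the tray's -y side.
- offcut_purple: purple wax offcut, same size; see the green one
- green1: wax bar, 60 x 28 x 28 mm, green; origin at its centre, x along its 60 mm length. May be absent (None).
- green2: wax bar, 60 x 28 x 28 mm, green; origin at its centre, x along its 60 mm length. May be absent (None).
- green3: wax bar, 60 x 28 x 28 mm, green; origin at its centre, x along its 60 mm length. May be absent (None).
- purple1: wax bar, 60 x 28 x 28 mm, purple; origin at its centre, x along its 60 mm length. May be absent (None).
- purple2: wax bar, 60 x 28 x 28 mm, purple; origin at its centre, x along its 60 mm length. May be absent (None).
- purple3: wax bar, 60 x 28 x 28 mm, purple; origin at its centre, x along its 60 mm length. May be absent (None).
- hammer: wooden-handled hammer 220 mm long, lying; a bystander, leave it alone
- screwdriver: red screwdriver 170 mm long, lying; a bystander, leave it alone
- brush: flat brush 180 mm long, lying; a bystander, leave it alone
- flux_jar: closed jar, 56 mm diameter, 70 mm tall; a bystander, leave it alone
- tool_cup: blue ceramic cup, 70 mm diameter, 90 mm tall; a bystander, leave it alone
There are look-alikes about, which are no part of the job. Several things look just like the plate: the one meant starts nearest to the robot's base.

How it is judged:
On the way, in this order (a step that is already met when the one before it is completed fails the run):
1. every bar of the job's colour is down in a nest and the drill plate rests flush over the pins (z of plate in the frame of seat below 0.003 m and horizontal distance between plate and seat below 0.005 m and angle between plate's own z axis and vertical below 0.03 rad and angle between the y axis of plate and the y axis of jig, either way round below 0.05 rad and ((distance of offcut_green from where it was at the start of the episode above 0.09 m and (distance between green1 and nest0 below 0.006 m or distance between green1 and nest1 below 0.006 m or distance between green1 and nest2 below 0.006 m) and (distance between green2 and nest0 below 0.006 m or distance between green2 and nest1 below 0.006 m or distance between green2 and nest2 below 0.006 m) and (distance between green3 and nest0 below 0.006 m or distance between green3 and nest1 below 0.006 m or distance between green3 and nest2 below 0.006 m) and distance of each of purple1, purple2, purple3 from where it was at the start of the episode below 0.08 m) or (distance of offcut_purple from where it was at the start of the episode above 0.09 m and (distance between purple1 and nest0 below 0.006 m or distance between purple1 and nest1 below 0.006 m or distance between purple1 and nest2 below 0.006 m) and (distance between purple2 and nest0 below 0.006 m or distance between purple2 and nest1 below 0.006 m or distance between purple2 and nest2 below 0.006 m) and (distance between purple3 and nest0 below 0.006 m or distance between purple3 and nest1 below 0.006 m or distance between purple3 and nest2 below 0.006 m) and distance of each of green1, green2, green3 from where it was at the start of the episode below 0.08 m))), for 0.2 s.
2. the latch is swung home over the plate (value of joint latch above 1.4 rad), for 0.2 s.
At the end, for the whole second after the job is handed in: Plate flush over the pins (3 mm height, 5 mm sideways, 0.03 rad tilt); every bar of the starting offcut's colour within 6 mm of a nest point; other bars within 80 mm of their start; both offcuts in the scrap tray; latch beyond 1.4 rad (all of step 1 and value of joint latch above 1.4 rad and linear speed of plate below 0.02 m/s and x of offcut_green in the frame of tray_floor between -0.066 and 0.066 m and y of offcut_green in the frame of tray_floor between -0.051 and 0.051 m and z of each of offcut_green, offcut_purple in the frame of tray_floor below 0.045 m and x of offcut_purple in the frame of tray_floor between -0.066 and 0.066 m and y of offcut_purple in the frame of tray_floor between -0.051 and 0.051 m); the robot touches nothing.
It fails at once if the hammer is shoved more than 6 cm (distance of hammer from where it was at the start of the episode above 0.06 m).
It fails at once if the screwdriver is shoved more than 6 cm (distance of screwdriver from where it was at the start of the episode above 0.06 m).
It fails at once if the brush is shoved more than 6 cm (distance of brush from where it was at the start of the episode above 0.06 m).
It fails at once if the jar is shoved more than 6 cm (distance of flux_jar from where it was at the start of the episode above 0.06 m).
It fails at once if the cup is shoved more than 6 cm (distance of tool_cup from where it was at the start of the episode above 0.06 m).
Of green1, green2, green3 only 2 to 3 are there at a start; the rules pass over those that are not, and their reading is None.
Of purple1, purple2, purple3 only 2 to 3 are there at a start; the rules pass over those that are not, and their reading is None.
At some moment in a run one of plate, green1, purple1 may be knocked a few centimetres aside while the robot is not near it.
Once in a run the grip may slacken for a moment while it holds something.
It also fails if it takes over 200 s, if anything falls off the work surface, if the arm or the gripper's body presses on something with over 40 N, if the wrist force passes 120 N, or if a joint passes its speed limit or range.

### The arm

A 6-joint arm with a two-finger parallel gripper is mounted at the origin on the work surface. World frame = base frame: x ahead of the robot, y to its left, z up, the work surface at z = 0. Lengths are in m, angles in rad, forces in N, time in s.
With the tool pointing down it reaches from about 0.275 to 0.825 m from the base axis. Payload 4.9 kg.
Tool frame: the origin (TCP) lies midway between the tips of the shut fingers; the grasp point (between the pads) lies 19 mm behind it; z points along the fingers, y is the line along which they close (so a half turn about z gives the same grasp; the last joint's range is limited). The gripper opens to 85 mm and grips with 20 to 120 N. Pads are 22 mm wide; open, the fingers measure 114 mm over their backs; the gripper's body (76 mm by 85 mm) begins 54 mm behind the grasp point. The pads swing forward as they close: fully open they stand 13 mm farther back than shut.
Start: joints at [-1.302, 0.326, -0.193, 1.052, 0, 1.437], TCP at [0.216, -0.506, 0.231] pointing down, gripper open.
Joint ranges: [-2.65, 2.65], [-0.97, 1.79], [-1.3, 1.35], [-1.93, 2.1], [-1.47, 1.37], [-3.14, 3.14]. Speed limits (rad/s): [2.57, 2.57, 3.14, 3.14, 3.14, 3.14].

### API

Orientations are given as a unit quaternion [x, y, z, w].
In Python, from rig import robot, capture, nets gives the robot as it stands.
- The arm moves only by the tool drive_tool, never from a script. Its argument "increments" is a list of rows, each a list of 3 entries, a list of its own where there are three numbers: the turn, a rotation vector about the tool's x, y, z normalised to -1 to 1, where 1 is 2 pi rad, then the shift along the tool's x, y, z normalised to -1 to 1, where 1 is 0.2 m, then the gripper's target within -1 to 1 (shut at 1, half-way at 0, fully open at -1). A call has 1 to 12 rows; each row is the pose to reach, as a shift and turn from the pose commanded when the call began, along the tool's axes at that moment, turning the shorter way round; what a row does not reach only later rows make up. A row lasts 1/8 s, in which the tool goes at most 62.5 mm and 10.7 degrees, less where a joint would pass 70% of its speed; a pose out of reach is approached as far as the arm can. A call with a number of a shift or a turn outside -1 to 1 is refused whole. A call with a gripper value outside its range is refused whole. The fingers move at their own pace and stop on an object; the grip force is fixed at half the most. Time passes only in rows, so rows that repeat a pose let the fingers close. It gives the time, the measured TCP pose, the force, the opening and the grip force at its end, in the units of the state.
- robot.get_state(): the state, without advancing time (a new reading comes with each control period).
- capture(name): name is "scene" or "top"; returns a dict with "image" (384x512x3 uint8, red, green, blue), "fx", "fy", "cx", "cy" (pixels), "cam_to_world" (4x4, takes a point from camera to world coordinates). Camera axes: x right, y down, z forward; pixel columns grow to the right and rows downward; lengths in m; the calibration is good to about 2 mm. A picture is of the moment at which its call begins. There is no depth.
- robot.close_job(): hands the job in; it is judged then, once.
Trained networks look in a picture, given as the dict that the camera call returned (one of the last four; its "shot" number tells which), for a name from the list of things; names that differ only in an ending like _2 or _b are one class to them, and where a whole thing is asked for, a point or a joint stands for the part that bears it (a point fixed in the world has none). Each returns a list of dicts, best first, with "p" (0 to 1); they miss things now and then, are a little off and sometimes report something else, mostly with a low value. They report only what shows in the picture. A call takes as long as a camera call. They do not tell look-alikes from the thing itself.
- nets.silhouettes(picture, target): "pixels" (384x512 bool, what is visible of it) and "location" ([column, row] in pixels, amid what is visible of it).
The state is a dict: "time": time; "joint_positions": joint angles; "dq": joint speeds; "effort": joint torques, N m; "tcp_pos": TCP position; "tool_rot": TCP orientation; "ft_force": force on the tool from outside, world axes, zero at the start; "ft_torque": the same for the moment, N m; "finger_gap": opening from 0.0 (shut) to 1.0 (fully open); "finger_force": force on a finger pad.
Only numpy, scipy, OpenCV 4.12 (cv2) and the standard library are available. Lean on these libraries where they do the work, as an engineer would, in place of code of your own. Each camera call takes 0.05 s, during which the arm holds its last target. There are 200 camera calls.

## Working session

There is one attempt and no reset: what is moved stays moved. The work goes in short steps, Python scripts to look and compute and a tool call to move; the robot and the scene stay as the last step left them, time stands still between calls to the robot, and variables do not carry over. Pictures are saved under pics/ and viewed, at most 14 in all, crops included, and the job is handed in when it is done.

Besides the shell and the picture viewer there is one more tool, called after "Emit:" as a command line: name --argument value ..., lists and objects as JSON in quotes. drive_tool: Moves the arm, as the interface text tells. Scaled input: -1 to 1 covers 0.2 m each way for a shift and 2 pi rad each way for a turn. Its arguments: {"type":"object","properties":{"increments":{"type":"array"}},"required":["increments"]}

```bash
ls; mkdir -p pics
python3 - <<'E'
from rig import robot,capture,nets
import cv2,numpy as np
for n in ("scene","top"):
    p=capture(n); cv2.imwrite(f"pics/{n}0.png",cv2.resize(p["image"][:,:,::-1],(800,600),interpolation=cv2.INTER_CUBIC))
    print(n,p["fx"],p["cx"],p["cy"],np.round(p["cam_to_world"],3).tolist())
print(robot.get_state())
E
```

```text
pics
scene 426.0954266481001 255.5300140135899 186.7696990084481 [[-0.697, 0.385, -0.605, 1.414], [0.717, 0.389, -0.579, 0.668], [0.012, -0.837, -0.547, 0.836], [0.0, 0.0, 0.0, 1.0]]
top 358.4329218565699 253.63736419497576 192.26243552094505 [[0.027, -0.983, 0.182, 0.353], [-1.0, -0.027, 0.006, -0.114], [-0.002, -0.182, -0.983, 1.323], [0.0, 0.0, 0.0, 1.0]]
{'time': 0.1, 'joint_positions': array([-1.30219761e+00,  3.26923383e-01, -1.93485432e-01,  1.05201744e+00,
        1.16001026e-05,  1.43661512e+00]), 'dq': array([ 0.00136551, -0.00169524,  0.00221302,  0.00036905,  0.00074032,
       -0.00013846]), 'effort': array([ 8.65563616e-04, -4.44239831e+01,  2.63037890e+01,  7.90790305e-03,
       -1.09225421e-04,  6.51698940e-06]), 'tcp_pos': array([ 0.21546827, -0.50545831,  0.23055037]), 'tool_rot': array([ 9.79789164e-01,  2.00031321e-01, -4.89444715e-05, -8.13512702e-04]), 'ft_force': array([-0.35000675,  0.32290159,  0.47084224]), 'ft_torque': array([ 0.04137997,  0.00757757, -0.02322423]), 'finger_force': 0.0, 'finger_gap': 1.0033162430423779}
```

View pics/top0.png

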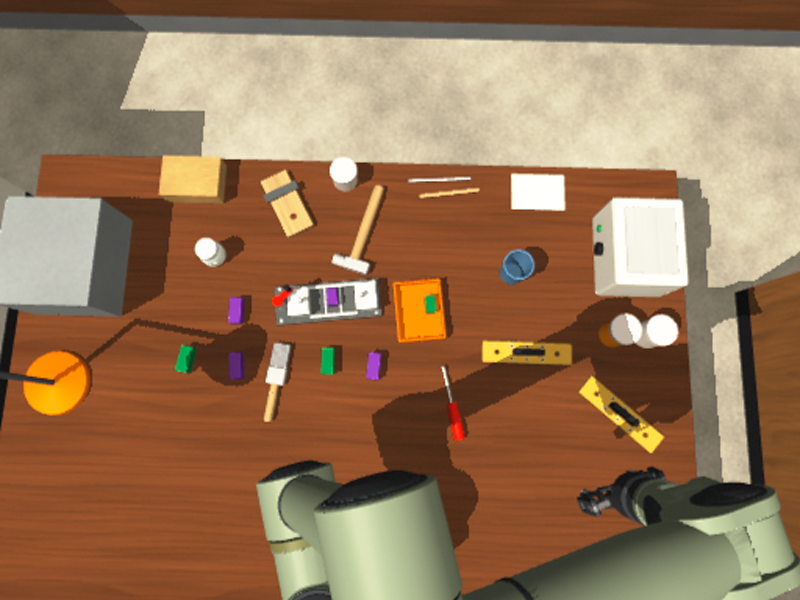

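View pics/scene0.png

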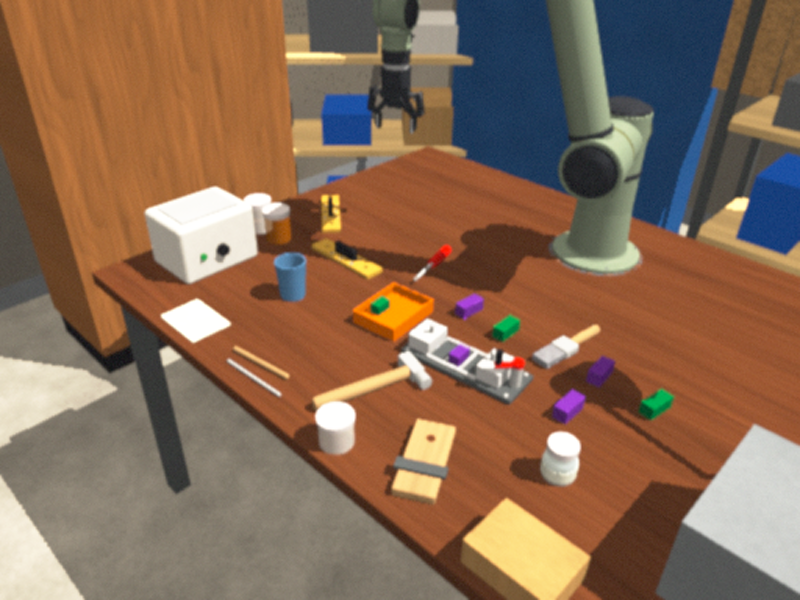

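The top view shows a purple offcut in the jig's middle nest (333,296), so purple is the colour to load. The purple bars are at (236,309), (236,365) and (373,365), and the green bars at (185,358) and (328,360). There are two candidates for the plate, at (527,352) and (621,413); I'll pick by distance from the base.

```bash
cat > h.py <<'E'
from rig import robot,capture,nets
import cv2,numpy as np
from scipy.optimize import minimize
from scipy.spatial.transform import Rotation as R
def proj(p,P):
    T=np.linalg.inv(p["cam_to_world"]); c=P@T[:3,:3].T+T[:3,3]
    return np.c_[p["fx"]*c[:,0]/c[:,2]+p["cx"],p["fy"]*c[:,1]/c[:,2]+p["cy"]]
def ray(p,px,z):
    d=p["cam_to_world"][:3,:3]@[(px[0]-p["cx"])/p["fx"],(px[1]-p["cy"])/p["fy"],1]; o=p["cam_to_world"][:3,3]
    return o+d*(z-o[2])/d[2]
def box(x0,x1,y0,y1,z0,z1): return np.array([[x,y,z] for x in(x0,x1) for y in(y0,y1) for z in(z0,z1)])
BAR=[box(-.03,.03,-.014,.014,0,.028)]
OFF=[box(-.02,.02,-.012,.012,0,.024)]
PLATE=[box(-.024,.024,-.104,.104,0,.01),box(-.007,.007,-.035,.035,.01,.04)]
TRAY=[box(-.07,.07,-.055,.055,0,.032)]
JIG=[box(-.046,.046,-.112,.138,0,.012),box(-.032,.032,-.104,-.054,0,.045),box(-.032,.032,.054,.104,0,.045)]
S=4
def rend(p,model,q,z):
    c,s=np.cos(q[2]),np.sin(q[2]); M=np.array([[c,-s,0],[s,c,0],[0,0,1]])
    im=np.zeros((384*S,512*S),np.uint8)
    for b in model:
        h=cv2.convexHull((proj(p,b@M.T+[q[0],q[1],z])*S+S/2-.5).astype(np.float32))
        cv2.fillConvexPoly(im,np.round(h*16).astype(int),255,shift=4)
    return cv2.resize(im,(512,384),interpolation=cv2.INTER_AREA)/255.
def fit(views,model,q0,z=0.):
    """views: (picture,mask); returns x,y,yaw, mean 1-IoU"""
    def cost(q):
        e=0
        for p,m in views:
            r=rend(p,model,[q[0],q[1],q[2]*10],z); e+=1-np.minimum(r,m).sum()/np.maximum(r,m).sum()
        return e/len(views)
    best=None
    for a in q0[2] if np.ndim(q0[2]) else [q0[2]]:
        s=np.array([q0[0],q0[1],a/10]); 
        r=minimize(cost,s,method="Nelder-Mead",options=dict(initial_simplex=s+np.vstack([np.zeros(3),np.diag([.01,.01,.02])]),xatol=2e-4,fatol=1e-4,maxiter=150))
        if best is None or r.fun<best.fun: best=r
    return [round(float(v),4) for v in(best.x[0],best.x[1],best.x[2]*10,best.fun)]
E
python3 - <<'E'
from h import *
t=capture("top");s=capture("scene")
for n,mod,z,hz in(("purple1",BAR,0,.02),("green1",BAR,0,.02),("plate",PLATE,0,.01),("offcut_purple",OFF,.012,.03),("offcut_green",OFF,.012,.03),("tray_floor",TRAY,0,.02),("jig",JIG,0,.02)):
    D=[d for d in nets.silhouettes(t,n) if d["p"]>.3]; Q=[d for d in nets.silhouettes(s,n) if d["p"]>.3]
    for d in D:
        w=ray(t,d["location"],hz); e=[(np.hypot(*(ray(s,x["location"],hz)-w)[:2]),i) for i,x in enumerate(Q)]
        v=[(t,d["pixels"])]; k=min(e) if e else (9,0)
        if k[0]<.06: v.append((s,Q[k[1]]["pixels"]))
        print(n,round(d["p"],2),np.round(d["location"]),np.round(w,3)[:2],len(v),fit(v,mod,[w[0],w[1],[0,.6,-.6,1.5] if n!="jig" and n!="tray_floor" else [0.]],z))
    print(n,"scene",[(round(x["p"],2),np.round(x["location"]).tolist(),np.round(ray(s,x["location"],hz)[:2],3).tolist()) for x in Q])
for n in("latch","latch_peg","hammer","screwdriver","brush","flux_jar","tool_cup"):
    for p in(t,s): print(n,[(round(x["p"],2),np.round(x["location"]).tolist(),np.round(ray(p,x["location"],.09 if n=="latch" else .01)[:2],3).tolist()) for x in nets.silhouettes(p,n)[:2]])
E
```

```text
purple1 0.62 [151. 233.] [0.434 0.261] 2 [0.4305, 0.2622, 0.0961, 0.1723]
purple1 0.59 [239. 236.] [ 0.432 -0.056] 2 [0.4351, -0.0561, -0.0905, 0.1318]
purple1 0.58 [151. 198.] [0.563 0.274] 2 [0.5594, 0.2728, 0.0379, 0.1017]
purple1 scene [(0.64, [384.0, 235.0], [0.427, 0.261]), (0.53, [300.0, 197.0], [0.449, -0.044]), (0.52, [364.0, 264.0], [0.577, 0.284]), (0.33, [242.0, 246.0], [0.76, -0.007])]
green1 0.58 [122. 233.] [0.43  0.367] 2 [0.4411, 0.3827, -0.1753, 0.1155]
green1 scene [(0.64, [322.0, 211.0], [0.462, 0.054]), (0.63, [417.0, 256.0], [0.444, 0.375])]
plate 0.95 [342. 226.] [ 0.479 -0.431] 2 [0.4795, -0.4145, -0.0103, 0.0885]
plate 0.76 [398. 264.] [ 0.349 -0.631] 2 [0.3423, -0.6285, -0.6968, 0.0739]
plate 0.63 [291. 266.] [ 0.33  -0.246] 1 [0.3765, -0.2194, 2.0711, 0.8393]
plate 0.34 [121. 232.] [0.434 0.376] 1 [0.5082, 0.3567, 1.1489, 0.7983]
plate scene [(0.8, [223.0, 166.0], [0.48, -0.398]), (0.65, [208.0, 139.0], [0.375, -0.608])]
offcut_purple 0.66 [212. 190.] [0.597 0.048] 2 [0.5961, 0.048, 0.1493, 0.226]
offcut_purple 0.54 [209. 193.] [0.586 0.059] 2 [0.5916, 0.04
[... 609 characters left out ...]
.0, 191.0], [0.594, 0.159])]
latch_peg [(0.54, [323.0, 234.0], [0.543, 0.122])]
hammer [(0.92, [231.0, 156.0], [0.735, -0.016])]
hammer [(0.95, [242.0, 245.0], [0.749, -0.017])]
screwdriver [(0.62, [288.0, 268.0], [0.322, -0.237])]
screwdriver [(0.66, [417.0, 254.0], [0.423, 0.366]), (0.65, [278.0, 162.0], [0.309, -0.268])]
brush [(0.91, [174.0, 237.0], [0.421, 0.18])]
brush [(0.63, [361.0, 221.0], [0.405, 0.166]), (0.4, [187.0, 174.0], [0.617, -0.446])]
flux_jar [(0.74, [135.0, 163.0], [0.696, 0.345])]
flux_jar [(0.74, [356.0, 296.0], [0.683, 0.329])]
tool_cup [(0.9, [332.0, 171.0], [0.683, -0.396]), (0.61, [229.0, 156.0], [0.731, -0.007])]
tool_cup [(0.73, [186.0, 173.0], [0.617, -0.455])]
```

Distances from the base are 0.634 m for the plate at top (527,352), world (0.48,-0.415), and 0.716 m for the look-alike at (621,413). I choose the first. Next I fit the jig and tray, and check everything in one crop with overlays.

```bash
cat >> h.py <<'E'
def edges(im,p,model,q,z,col):
    c,s=np.cos(q[2]),np.sin(q[2]); M=np.array([[c,-s,0],[s,c,0],[0,0,1]])
    for b in model:
        P=proj(p,b@M.T+[q[0],q[1],z])
        for i,j in((0,1),(0,2),(0,4),(1,3),(1,5),(2,3),(2,6),(3,7),(4,5),(4,6),(5,7),(6,7)):
            cv2.line(im,*[tuple(int(v) for v in np.round((P[k]*K+(K-1)/2-OO)*16)) for k in(i,j)],col,1,cv2.LINE_AA,4)
K=4;OO=np.zeros(2)
def crop(p,x0,y0,w,h,k,draws,name):
    global K,OO
    K=k;OO=np.array([x0,y0])*k
    im=cv2.resize(p["image"][y0:y0+h,x0:x0+w,::-1],None,fx=k,fy=k,interpolation=cv2.INTER_CUBIC)
    for m,q,z,col in draws: edges(im,p,m,q,z,col)
    if name: cv2.imwrite(name,im)
    return im
E
python3 - <<'E'
from h import *
t=capture("top");s=capture("scene")
jm=[];tm=[]
for p in(t,s):
    for n,L in(("jig",jm),("tray_floor",tm)):
        D=nets.silhouettes(p,n)[:2]; print(n,[(round(d["p"],2),np.round(d["location"]).tolist(),int(d["pixels"].sum())) for d in D])
        if n=="jig" and D: jm.append((p,D[0]["pixels"]))
    h=cv2.cvtColor(p["image"],cv2.COLOR_RGB2HSV); w=np.round(proj(p,np.array([[.57,-.16,.02]]))[0]).astype(int)
    m=cv2.inRange(h,(5,180,80),(22,255,255)); k=np.zeros_like(m); k[w[1]-40:w[1]+40,w[0]-40:w[0]+40]=1
    m=cv2.morphologyEx(m*k,cv2.MORPH_CLOSE,np.ones((9,9)))>0; tm.append((p,m)); print(m.sum())
T=fit(tm,TRAY,[.57,-.16,[0.,.1]]); print("tray",T,[fit([v],TRAY,T[:3]) for v in tm])
J=fit(jm[-1:],JIG,[.58,.06,[0.,.1]]); print("jig",J,[fit([v],JIG,J[:3]) for v in jm])
a=crop(t,170,165,125,80,6,[(JIG,J,0,(0,255,0)),(TRAY,T,0,(255,255,0))],None)[:290]
b=crop(s,220,170,125,90,6,[(JIG,J,0,(0,255,0)),(TRAY,T,0,(255,255,0))],None)[:310]
cv2.imwrite("pics/c1.png",np.vstack([a[:290],b[100:410]]) )
E
```

```text
jig [(0.8, [207.0, 192.0], 1531)]
tray_floor [(0.89, [264.0, 201.0], 1071), (0.6, [152.0, 200.0], 154)]
5564
jig [(0.65, [301.0, 230.0], 1917)]
tray_floor [(0.96, [254.0, 199.0], 1016), (0.22, [364.0, 261.0], 303)]
2331
tray [0.5754, -0.1606, 0.0312, 0.6352] [[0.5582, -0.1893, 0.6596, 0.7824], [0.5776, -0.1605, 0.0199, 0.4835]]
jig [0.586, 0.0445, 0.1029, 0.124] [[0.5918, 0.0476, 0.1053, 0.1089], [0.5859, 0.0444, 0.1026, 0.124]]
```

View pics/c1.png

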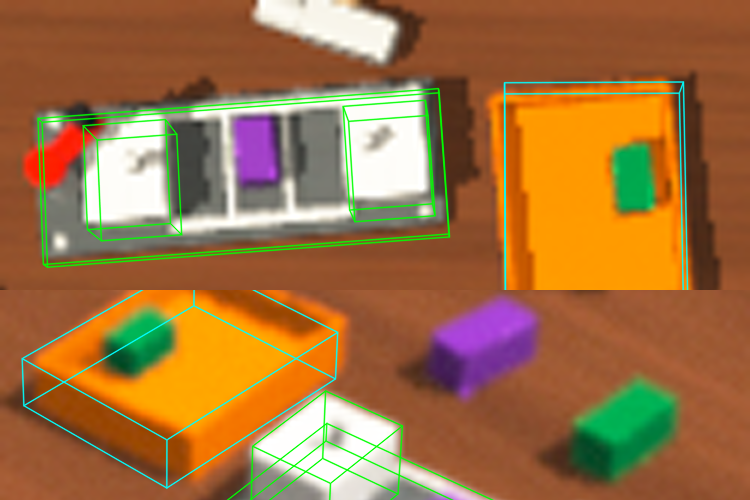

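The jig fit from the scene view alone sits about 5 mm low in the top view, and the tray mask leaked into the wood. I'll refine both with image edges in both views.

```bash
cat >> h.py <<'E'
PAIRS=((0,1),(0,2),(0,4),(1,3),(1,5),(2,3),(2,6),(3,7),(4,5),(4,6),(5,7),(6,7))
TOPE=((1,3),(1,5),(3,7),(5,7))
def edgefit(pics,lines,q0,z=0.,span=.01):
    """lines: Nx2x3 model segments; maximise gradient magnitude along them"""
    P=np.vstack([a+(b-a)*np.linspace(.04,.96,40)[:,None] for a,b in lines])
    G=[]
    for p in pics:
        im=cv2.GaussianBlur(p["image"].astype(np.float32),(0,0),.8)
        g=np.sqrt(sum(cv2.Sobel(im,cv2.CV_32F,*d)**2 for d in((1,0),(0,1))).sum(2)); G.append(np.minimum(g,250))
    def cost(q):
        c,s=np.cos(q[2]*10),np.sin(q[2]*10); W=P@np.array([[c,-s,0],[s,c,0],[0,0,1]]).T+[q[0],q[1],z]; e=0
        for p,g in zip(pics,G):
            u=proj(p,W).astype(np.float32); e-=cv2.remap(g,u[None,:,0],u[None,:,1],cv2.INTER_LINEAR).mean()
        return e/len(pics)
    s=np.array([q0[0],q0[1],q0[2]/10]); best=None
    for d in [np.zeros(2)]+[np.array(v)*span*.5 for v in((1,0),(-1,0),(0,1),(0,-1))]:
        s1=s+np.r_[d,0]
        r=minimize(cost,s1,method="Nelder-Mead",options=dict(initial_simplex=s1+np.vstack([np.zeros(3),np.diag([span*.4,span*.4,.005])]),xatol=1e-4,fatol=1e-2))
        if best is None or r.fun<best.fun: best=r
    return [round(float(v),4) for v in(best.x[0],best.x[1],best.x[2]*10,best.fun)]
def tops(model): return [b[list(e)] for b in model for e in TOPE]
E
python3 - <<'E'
from h import *
t=capture("top");s=capture("scene")
jm=[(p,nets.silhouettes(p,"jig")[0]["pixels"]) for p in(t,s)]
tm=[(p,nets.silhouettes(p,"tray_floor")[0]["pixels"]) for p in(t,s)]
J0=fit(jm,JIG,[.588,.046,[.1]]); T0=fit(tm,TRAY,[.57,-.16,[.1]]); print(J0,T0)
L=tops(JIG[1:])+[JIG[0][list(e)] for e in TOPE]
J=edgefit([t,s],L,J0); T=edgefit([t,s],tops(TRAY),T0)
print(J,[edgefit([p],L,J) for p in(t,s)]); print(T,[edgefit([p],tops(TRAY),T) for p in(t,s)])
dr=[(JIG,J,0,(0,255,0)),(TRAY,T,0,(255,255,0))]
a=crop(t,172,170,120,55,6,dr,None); b=crop(s,220,178,120,80,6,dr,None)[:270+0]
b=crop(s,220,192,120,65,4,dr,None); b=np.pad(b,((0,0),(0,720-480),(0,0)))
cv2.imwrite("pics/c2.png",np.vstack([a,b]))
E
```

```text
[0.5893, 0.046, 0.1222, 0.1487] [0.5695, -0.1587, 0.1386, 0.1498]
[0.5904, 0.0474, 0.1227, -232.7491] [[0.5914, 0.0479, 0.1273, -244.031], [0.5887, 0.0472, 0.1059, -222.9489]]
[0.5712, -0.1582, 0.1115, -207.196] [[0.571, -0.1568, 0.1079, -241.829], [0.5715, -0.1355, 0.1585, -201.6951]]
```

View pics/c2.png

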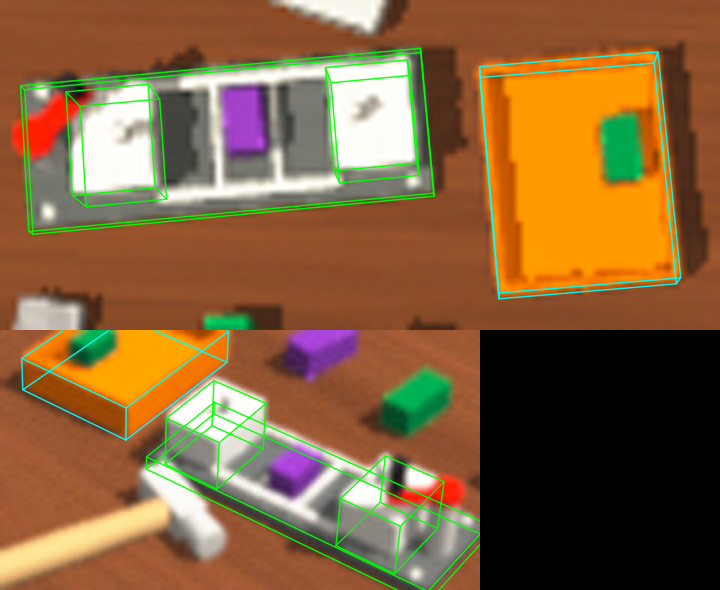

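The overlays now fit the jig at (0.590, 0.0475, yaw 0.12) and the tray. Next come the latch peg, refined bars and plate, and the move helper.

```bash
cat >> h.py <<'E'
JQ=np.array([.590,.0475,.12])
def jw(x,y):
    c,s=np.cos(JQ[2]),np.sin(JQ[2]); return np.array([JQ[0]+c*x-s*y,JQ[1]+s*x+c*y])
def wj(x,y):
    c,s=np.cos(JQ[2]),np.sin(JQ[2]); d=np.array([x,y])-JQ[:2]; return np.array([c*d[0]+s*d[1],-s*d[0]+c*d[1]])
def Rt(yaw): # tool down, tool y axis along world heading yaw, tool x along yaw+90
    return R.from_matrix(np.array([[-np.sin(yaw),np.cos(yaw),0],[np.cos(yaw),np.sin(yaw),0],[0,0,-1]]))
def plan(*wps):
    """wps (x,y,z,yaw): prints turn/shift per waypoint, new call when a shift would exceed 0.2 m"""
    st=robot.get_state(); p,r=st["tcp_pos"],R.from_quat(st["tool_rot"]); cp,cr=p,r
    for w in wps:
        g=np.array(w[:3]); n=max(1,int(np.ceil(np.abs(cr.inv().apply(g-cp)).max()/.195)))
        for i in range(1,n+1):
            a=cp+(g-cp)/(n-i+1)
            def rel(): return ((cr.inv()*Rt(w[3])).as_rotvec()/(2*np.pi),cr.inv().apply(a-bp)/.2)
            bp=p if cr is r else bp
            tv=(r.inv()*Rt(w[3])).as_rotvec()/(2*np.pi); sv=r.inv().apply(a-p)/.2
            if np.abs(sv).max()>1:
                p,r=cp,cr; print("--- new call"); tv=(r.inv()*Rt(w[3])).as_rotvec()/(2*np.pi); sv=r.inv().apply(a-p)/.2
            print(np.round(tv,3).tolist(),np.round(sv,3).tolist()); cp=a; lr=Rt(w[3])
        cr=lr
E
python3 - - <<'E'
import re;s=open('h.py').read()
s=s.replace('''            def rel(): return ((cr.inv()*Rt(w[3])).as_rotvec()/(2*np.pi),cr.inv().apply(a-bp)/.2)
            bp=p if cr is r else bp
''','');open('h.py','w').write(s)
E
python3 - <<'E'
from h import *
t=capture("top");s=capture("scene")
for n,q in(("A",[.4305,.262,.096]),("B",[.435,-.056,-.09]),("C",[.5594,.2728,.038])): print(n,edgefit([t,s],tops(BAR)+[BAR[0][list(e)] for e in((2,3),(0,1),(4,5),(6,7))],q,span=.006))
print("offcut",edgefit([t,s],tops(OFF),[.594,.047,.14],.012,span=.006))
print("plate",edgefit([t,s],tops(PLATE[:1]),[.4795,-.4145,-.01],span=.006))
for p in(t,s):
    for n,z in(("latch_peg",.079),("latch",.06)):
        for d in nets.silhouettes(p,n)[:2]: w=ray(p,d["location"],z)[:2];print(n,round(d["p"],2),w,wj(*w))
    h=cv2.cvtColor(p["image"],cv2.COLOR_RGB2HSV); m=cv2.inRange(h,(0,200,120),(5,255,255)); u=proj(p,np.array([[*jw(0,.122),.06]]))[0].astype(int)
    k=np.zeros_like(m);k[u[1]-20:u[1]+20,u[0]-20:u[0]+20]=1; ys,xs=np.nonzero(m*k); w=ray(p,(xs.mean(),ys.mean()),.062)[:2]; print("red",len(xs),wj(*w)-[0,.122])
d=nets.silhouettes(t,"hammer")[0]["pixels"]; v,u=np.nonzero(d); W=np.array([wj(*ray(t,(a,b),.02)[:2]) for a,b in zip(u,v)]); print("hammer min jig x",W[W[:,0].argmin()])
print("pins",proj(t,np.array([[*jw(0,.07),.065],[*jw(0,-.07),.065]])))
plan((*jw(.05,.13),.25,.12))
E
```

```text
A [0.4306, 0.2636, 0.1247, -174.4242]
B [0.4384, -0.0557, -0.1111, -234.521]
C [0.5606, 0.2736, 0.0206, -226.463]
offcut [0.5966, 0.0465, 0.0795, -244.2043]
plate [0.4799, -0.4128, 0.0193, -231.7601]
latch_peg 0.73 [0.42946024 0.3589082 ] [-0.1221059   0.32838732]
latch_peg 0.34 [0.54282813 0.24888572] [-0.02272431  0.20558453]
latch 0.45 [ 0.72411597 -0.01797478] [ 0.12531337 -0.08105924]
red 63 [ 0.00877121 -0.00743223]
latch_peg 0.43 [0.61409103 0.1699483 ] [0.03857634 0.11868374]
latch_peg 0.25 [0.49402123 0.20719628] [-0.07617096  0.17003767]
latch 0.48 [0.47719568 0.27784096] [-0.08441847  0.24218855]
latch 0.43 [0.57701033 0.14378068] [-0.00137028  0.09714331]
red 63 [ 0.00236931 -0.00626865]
hammer min jig x [ 0.06135437 -0.08151804]
pins [[191.39577238 191.58267782]
 [230.46907646 188.00840627]]
[-0.0, -0.0, -0.205] [0.807, -0.592, -0.023]
--- new call
[-0.0, -0.0, -0.205] [0.807, -0.592, -0.023]
--- new call
[-0.0, -0.0, -0.205] [0.807, -0.592, -0.023]
--- new call
[-0.0, -0.0, -0.205] [0.807, -0.592, -0.023]
```

```bash
python3 - <<'E'
s=open('h.py').read()
s=s.replace("cp=a; lr=Rt(w[3])\n        cr=lr","cp=a; cr=Rt(w[3])")
s+='''
def latch(pics):
    """angle by best match of a red arm and a black peg"""
    out=[]
    for th in np.arange(-.1,1.65,.05):
        sc=[]
        d=np.array([np.cos(th),-np.sin(th)]); n=np.array([d[1],-d[0]])
        for p in pics:
            pt=lambda a,b,z:[*jw(*(np.array([0,.122])+a*d+b*n)),z]
            peg=np.array([pt(.036+a,b,z) for a in(-.004,0,.004) for b in(-.004,0,.004) for z in np.linspace(.07,.092,6)])
            arm=np.array([pt(a,b,.064) for a in np.linspace(-.002,.022,8) for b in(-.005,0,.005)])
            f=lambda P:cv2.remap(p["image"].astype(np.float32),*[proj(p,P).astype(np.float32)[None,:,i] for i in(0,1)],cv2.INTER_LINEAR)[0]
            A=f(arm); sc.append(-f(peg).max(1).mean()+.5*(A[:,0]-A[:,1]).mean())
        out.append((sum(sc),*sc,th))
    return np.round(sorted(out)[::-1][:3],2).tolist(),[round(float(max(out,key=lambda o:o[i])[-1]),2) for i in range(1,len(pics)+1)]
'''
open('h.py','w').write(s)
E
python3 - <<'E'
from h import *
t=capture("top");s=capture("scene"); print(latch([t,s]))
plan((*jw(.05,.1),.25,.12))
E
```

```text
([[31.77, 17.68, 14.09, 0.85], [31.59, 23.76, 7.82, 0.8], [23.2, 6.63, 16.57, 0.9]], [0.75, 0.95])
[-0.0, -0.0, -0.205] [0.797, -0.556, -0.023]
--- new call
[0.0, 0.0, 0.0] [0.756, 0.61, -0.023]
--- new call
[0.0, 0.0, 0.0] [0.756, 0.61, -0.023]
--- new call
[0.0, 0.0, 0.0] [0.756, 0.61, -0.023]
```

```bash
cat >> h.py <<'E'
def peg(th,r=.036): return jw(r*np.cos(th),.122-r*np.sin(th))
def hd(th): return np.pi/2-th+JQ[2]
E
python3 - <<'E'
from h import *
plan((*peg(.85),.22,hd(.85)),(*peg(.85),.069,hd(.85)),(*peg(.5),.069,hd(.5)),(*peg(.15),.069,hd(.15)),(*peg(-.15),.069,hd(-.15)),(*peg(-.15),.22,hd(-.15)))
E
```

```text
[-0.0, -0.0, -0.32] [0.763, -0.559, 0.014]
--- new call
[0.0, 0.0, 0.0] [0.182, 0.928, 0.014]
--- new call
[0.0, 0.0, 0.0] [0.182, 0.928, 0.014]
--- new call
[0.0, 0.0, 0.0] [0.182, 0.928, 0.014]
[0.0, 0.0, 0.0] [0.182, 0.928, 0.769]
[0.0, 0.0, -0.056] [0.193, 0.99, 0.769]
--- new call
[0.0, 0.0, -0.056] [0.011, 0.062, 0.0]
[0.0, 0.0, -0.103] [0.037, 0.109, 0.0]
[0.0, 0.0, -0.103] [0.037, 0.109, -0.755]
```

Emit:
drive_tool --increments '[[[0,0,-0.32],[0.763,-0.559,0.014],0.294],[[0,0,-0.32],[0.763,-0.559,0.014],0.294],[[0,0,-0.32],[0.763,-0.559,0.014],0.294],[[0,0,-0.32],[0.763,-0.559,0.014],0.294],[[0,0,-0.32],[0.763,-0.559,0.014],0.294],[[0,0,-0.32],[0.763,-0.559,0.014],0.294],[[0,0,-0.32],[0.763,-0.559,0.014],0.294],[[0,0,-0.32],[0.763,-0.559,0.014],0.294],[[0,0,-0.32],[0.763,-0.559,0.014],0.294],[[0,0,-0.32],[0.763,-0.559,0.014],0.294],[[0,0,-0.32],[0.763,-0.559,0.014],0.294],[[0,0,-0.32],[0.763,-0.559,0.014],0.294]]'

```text
time: 4.15
tcp_pos: [0.3122, -0.3434, 0.2286]
tool_rot: [0.357, 0.934, -0.0, 0.0]
ft_force: [-0.2, 0.2, -0.2]
finger_gap: 0.353
finger_force: 0.0
```

Emit:
drive_tool --increments '[[[0,0,0],[0.182,0.928,0.014],0.294],[[0,0,0],[0.182,0.928,0.014],0.294],[[0,0,0],[0.182,0.928,0.014],0.294],[[0,0,0],[0.182,0.928,0.014],0.294],[[0,0,0],[0.182,0.928,0.014],0.294]]'

```text
time: 4.78
tcp_pos: [0.4086, -0.1806, 0.2258]
tool_rot: [0.356, 0.934, -0.0, 0.0]
ft_force: [-0.1, 0.4, -0.0]
finger_gap: 0.354
finger_force: 0.0
```

Emit:
drive_tool --increments '[[[0,0,0],[0.182,0.928,0.014],0.294],[[0,0,0],[0.182,0.928,0.014],0.294],[[0,0,0],[0.182,0.928,0.014],0.294],[[0,0,0],[0.182,0.928,0.014],0.294],[[0,0,0],[0.182,0.928,0.014],0.294]]'

```text
time: 5.4
tcp_pos: [0.5045, -0.0194, 0.2226]
tool_rot: [0.357, 0.934, -0.0, -0.0]
ft_force: [-0.4, 0.2, 0.1]
finger_gap: 0.351
finger_force: 0.0
```

Emit:
drive_tool --increments '[[[0,0,0],[0.182,0.928,0.014],0.294],[[0,0,0],[0.182,0.928,0.014],0.294],[[0,0,0],[0.182,0.928,0.014],0.294],[[0,0,0],[0.182,0.928,0.014],0.294],[[0,0,0],[0.182,0.928,0.014],0.294],[[0,0,0],[0.182,0.928,0.014],0.294]]'

```text
time: 6.15
tcp_pos: [0.6008, 0.1425, 0.2203]
tool_rot: [0.358, 0.934, -0.0, -0.0]
ft_force: [-0.2, -0.6, -0.0]
finger_gap: 0.353
finger_force: 0.0
```

Run:
```python
from h import *
st=robot.get_state(); print(st["time"],st["tcp_pos"],wj(*st["tcp_pos"][:2]),wj(*peg(.85)),st["joint_positions"],st["finger_gap"])
t=capture("top");s=capture("scene")
cv2.imwrite("pics/c3.png",np.hstack([crop(t,165,140,62,80,6,[],None),crop(s,280,190,62,80,6,[],None)]))
plan((*peg(.85),.22,hd(.85)),(*peg(.85),.069,hd(.85)),(*peg(.5),.069,hd(.5)),(*peg(.15),.069,hd(.15)),(*peg(-.15),.069,hd(-.15)),(*peg(-.15),.22,hd(-.15)))
```

```text
6.15 [0.60080492 0.1425048  0.22030577] [0.02210045 0.0930281 ] [0.02375939 0.09495391] [ 1.13593009e-01  4.59133925e-01 -2.01028127e-02  1.09199843e+00
 -3.76060476e-04  8.45091296e-01] 0.3528007775044968
[0.0, 0.0, -0.0] [0.0, 0.01, 0.003]
[0.0, 0.0, -0.0] [0.0, 0.01, 0.758]
[0.0, 0.0, -0.056] [0.011, 0.071, 0.758]
[-0.0, 0.0, -0.112] [0.043, 0.126, 0.758]
[-0.0, 0.0, -0.159] [0.083, 0.161, 0.758]
[-0.0, 0.0, -0.159] [0.083, 0.161, 0.003]
```

View pics/c3.png

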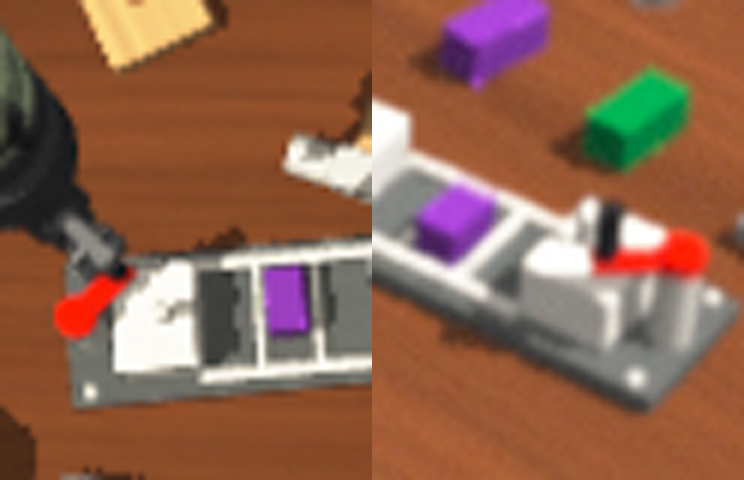

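The left crop (top view) has the red arm running from the pivot (75,318) to under the gripper. The right crop (scene view) shows the peg at (605,230) with the pivot at (690,250), consistent with about 0.85 rad. I lower the cage over the peg.

Emit:
drive_tool --increments '[[[0,0,0],[0,0.01,0.3],0.294],[[0,0,0],[0,0.01,0.55],0.294],[[0,0,0],[0,0.01,0.65],0.294],[[0,0,0],[0,0.01,0.7],0.294],[[0,0,0],[0,0.01,0.758],0.294],[[0,0,0],[0,0.01,0.758],0.294]]'

```text
time: 7.0
tcp_pos: [0.6025, 0.1462, 0.0685]
tool_rot: [0.356, 0.934, -0.0, -0.0]
ft_force: [-0.6, -0.3, 0.3]
finger_gap: 0.353
finger_force: 0.0
```

Emit:
drive_tool --increments '[[[0,0,-0.028],[0.004,0.031,0],0.294],[[0,0,-0.056],[0.011,0.061,0],0.294],[[0,0,-0.084],[0.025,0.091,0],0.294],[[0,0,-0.112],[0.043,0.116,0],0.294],[[0,0,-0.136],[0.062,0.135,0],0.294],[[0,0,-0.159],[0.083,0.151,0],0.294],[[0,0,-0.159],[0.083,0.151,0],0.294],[[0,0,-0.159],[0.083,0.151,0],0.294]]'

```text
time: 8.0
tcp_pos: [0.6106, 0.1783, 0.0695]
tool_rot: [-0.134, 0.991, -0.002, 0.0]
ft_force: [-1.9, -4.5, 1.3]
finger_gap: 0.35
finger_force: 2.3
```

Emit:
drive_tool --increments '[[[0,0,0],[0,0,-0.3],0.294],[[0,0,0],[0,0,-0.6],0.294],[[0,0,0],[0,0,-0.755],0.294],[[0,0,0],[0,-0.5,-0.755],0.294],[[0,0,0],[0,-0.5,-0.755],0.294],[[0,0,0],[0,-0.5,-0.755],0.294]]'

```text
time: 8.75
tcp_pos: [0.6381, 0.081, 0.2208]
tool_rot: [-0.133, 0.991, -0.0, 0.001]
ft_force: [-0.4, 0.5, 0.0]
finger_gap: 0.351
finger_force: 0.0
```

Run:
```python
from h import *
t=capture("top");s=capture("scene"); print(latch([t,s]))
q=edgefit([t,s],tops(OFF),[.594,.047,.1],.012,span=.006); print(q,wj(*q[:2])); q=np.r_[q[:2],.1]
plan((*q[:2],.2,.12),(*q[:2],.06,.12),(*q[:2],.014,.12),(*q[:2],.2,.12))
```

```text
([[8.05, -6.06, 14.12, 0.05], [-2.58, -7.68, 5.09, 0.0], [-4.98, -10.39, 5.41, 0.1]], [0.05, 0.05])
[0.5968, 0.0467, 0.0848, -244.7128] [ 0.00665533 -0.00160829]
[0.0, 0.0, 0.274] [0.244, -0.124, 0.101]
[0.0, 0.0, 0.274] [0.245, -0.124, 0.801]
--- new call
[0.0, 0.0, 0.0] [0.0, 0.0, 0.23]
[0.0, 0.0, 0.0] [0.0, 0.0, -0.7]
```

Latch is clear at about 0.05 rad. Now the offcut.

Emit:
drive_tool --increments '[[[0,0,0.274],[0.244,-0.124,0.1],-0.46],[[0,0,0.274],[0.244,-0.124,0.1],-0.46],[[0,0,0.274],[0.244,-0.124,0.1],-0.46],[[0,0,0.274],[0.244,-0.124,0.1],-0.46],[[0,0,0.274],[0.244,-0.124,0.1],-0.46],[[0,0,0.274],[0.244,-0.124,0.1],-0.46],[[0,0,0.274],[0.244,-0.124,0.1],-0.46],[[0,0,0.274],[0.244,-0.124,0.1],-0.46],[[0,0,0.274],[0.244,-0.124,0.1],-0.46],[[0,0,0.274],[0.244,-0.124,0.1],-0.46],[[0,0,0.274],[0.245,-0.124,0.6],-0.46],[[0,0,0.274],[0.245,-0.124,0.8],-0.46]]'

```text
time: 10.35
tcp_pos: [0.5976, 0.0475, 0.0744]
tool_rot: [0.662, 0.749, 0.001, 0.001]
ft_force: [0.7, 0.8, -0.2]
finger_gap: 0.73
finger_force: 0.0
```

Emit:
drive_tool --increments '[[[0,0,0],[0,0,0.12],-0.46],[[0,0,0],[0,0,0.23],-0.46],[[0,0,0],[0,0,0.23],-0.46],[[0,0,0],[0,0,0.23],1],[[0,0,0],[0,0,0.23],1],[[0,0,0],[0,0,0.23],1],[[0,0,0],[0,0,0.23],1],[[0,0,0],[0,0,0.23],1],[[0,0,0],[0,0,0.23],1]]'

```text
time: 11.48
tcp_pos: [0.5978, 0.0468, 0.0302]
tool_rot: [0.663, 0.748, 0.001, 0.001]
ft_force: [-0.8, 0.9, 6.9]
finger_gap: 0.435
finger_force: 60.8
```

The arm stopped 16 mm high because rows ran out. I'll open, lower and regrip.

Emit:
drive_tool --increments '[[[0,0,0],[0,0,0],-0.46],[[0,0,0],[0,0,0],-0.46],[[0,0,0],[0,0,0],-0.46],[[0,0,0],[0,0,0.04],-0.46],[[0,0,0],[0,0,0.08],-0.46],[[0,0,0],[0,0,0.08],-0.46],[[0,0,0],[0,0,0.08],1],[[0,0,0],[0,0,0.08],1],[[0,0,0],[0,0,0.08],1],[[0,0,0],[0,0,0.08],1],[[0,0,0],[0,0,0.08],1],[[0,0,0],[0,0,0.08],1]]'

```text
time: 12.98
tcp_pos: [0.6013, 0.0463, 0.0164]
tool_rot: [0.663, 0.748, 0.003, 0.004]
ft_force: [-0.3, -1.2, 19.6]
finger_gap: 0.457
finger_force: 68.5
```

Run:
```python
from h import *
c,s=np.cos(.115),np.sin(.115); d=np.array([.571+c*.0-s*.022,-.158+s*0+c*.022]); print(d)
x,y,z=robot.get_state()["tcp_pos"]
plan((x,y,.16,.12),(*d,.16,.12),(*d,.03,.12),(*d,.16,.12))
```

```text
[ 0.56847557 -0.13614531]
[0.002, 0.0, -0.0] [-0.001, 0.007, -0.718]
[0.002, 0.0, -0.0] [-0.888, -0.265, -0.719]
[0.002, 0.0, -0.0] [-0.886, -0.272, -0.069]
[0.002, 0.0, -0.0] [-0.888, -0.265, -0.719]
```

Emit:
drive_tool --increments '[[[0,0,0],[0,0,-0.3],1],[[0,0,0],[0,0,-0.6],1],[[0,0,0],[0,0,-0.72],1],[[0,0,0],[-0.3,-0.09,-0.72],1],[[0,0,0],[-0.6,-0.18,-0.72],1],[[0,0,0],[-0.887,-0.268,-0.72],1],[[0,0,0],[-0.887,-0.268,-0.72],1],[[0,0,0],[-0.887,-0.268,-0.72],1]]'

```text
time: 13.98
tcp_pos: [0.564, -0.1357, 0.156]
tool_rot: [0.664, 0.748, -0.0, -0.001]
ft_force: [-0.4, 1.0, -0.5]
finger_gap: 0.453
finger_force: 66.0
```

Emit:
drive_tool --increments '[[[0,0,0],[0,0,0.3],1],[[0,0,0],[0,0,0.5],1],[[0,0,0],[0,0,0.6],1],[[0,0,0],[0,0,0.69],1],[[0,0,0],[0,0,0.69],1],[[0,0,0],[0,0,0.69],-0.4],[[0,0,0],[0,0,0.69],-0.4],[[0,0,0],[0,0,0.69],-0.4],[[0,0,0],[0,0,0.69],-0.4],[[0,0,0],[0,0,0.3],-0.6],[[0,0,0],[0,0,-0.1],-0.8],[[0,0,0],[0,0,-0.1],-1]]'

```text
time: 15.48
tcp_pos: [0.5659, -0.1365, 0.1804]
tool_rot: [0.663, 0.748, 0.001, 0.002]
ft_force: [0.6, -0.0, 0.2]
finger_gap: 0.998
finger_force: 0.0
```

Run:
```python
from h import *
t=capture("top");s=capture("scene")
LB=tops(BAR)+[BAR[0][list(e)] for e in((2,3),(0,1),(4,5),(6,7))]
for n,q in(("A",[.4306,.2636,.12]),("B",[.438,-.056,-.1]),("C",[.5606,.2736,.02])):
    e=edgefit([t,s],LB,q,span=.006); print(n,e)
    if n=="B": B=e
cv2.imwrite("pics/c4.png",np.vstack([crop(t,172,170,120,85,6,[(BAR,B,0,(255,255,255))],None)]))
x,y,z=robot.get_state()["tcp_pos"]; print(x,y,z)
plan((*B[:2],.16,B[2]),(*B[:2],.06,B[2]),(*B[:2],.006,B[2]),(*B[:2],.16,B[2]))
```

```text
A [0.4306, 0.2636, 0.1286, -173.6754]
B [0.4333, -0.0567, -0.2042, -123.3329]
C [0.5606, 0.2736, 0.0165, -226.8076]
0.5672189143394047 -0.13701211661645055 0.18137444261426555
[0.001, 0.0, 0.052] [0.479, -0.618, 0.1]
[0.001, 0.0, 0.052] [0.481, -0.621, 0.6]
[0.001, 0.0, 0.052] [0.482, -0.623, 0.87]
[0.001, 0.0, 0.052] [0.479, -0.618, 0.1]
```

View pics/c4.png

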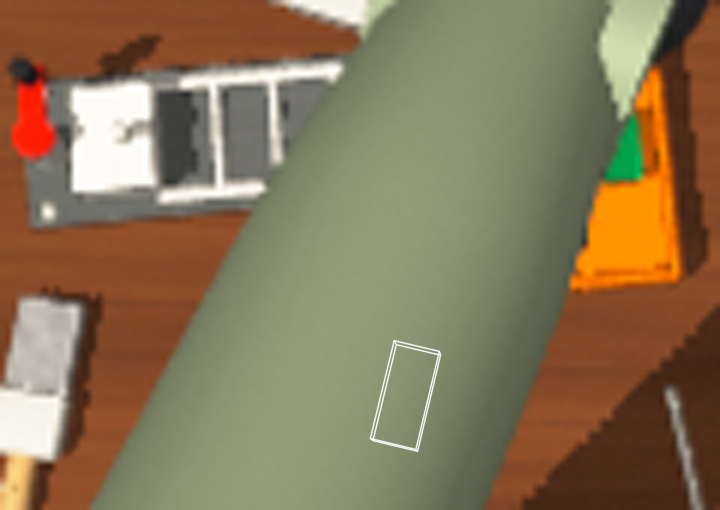

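The arm hides bar B in the top view. The latch lies along jig +x at (30,100), so it is clear. I'll take bar C first, which shows clearly.

Run:
```python
from h import *
C=[.5606,.2736,.0185]
plan((*C[:2],.17,C[2]),(*C[:2],.06,C[2]),(*C[:2],.006,C[2]))
```

```text
[0.001, 0.001, 0.016] [0.681, 0.071, 0.017]
--- new call
[0.0, 0.0, 0.0] [0.684, 0.002, 0.019]
--- new call
[0.0, 0.0, 0.0] [0.684, 0.002, 0.019]
[0.0, 0.0, 0.0] [0.684, 0.002, 0.569]
[0.0, 0.0, 0.0] [0.684, 0.002, 0.839]
```

Emit:
drive_tool --increments '[[[0.001,0.001,0.016],[0.681,0.071,0.017],-1],[[0.001,0.001,0.016],[0.681,0.071,0.017],-1],[[0.001,0.001,0.016],[0.681,0.071,0.017],-1],[[0.001,0.001,0.016],[0.681,0.071,0.017],-1],[[0.001,0.001,0.016],[0.681,0.071,0.017],-1]]'

```text
time: 16.2
tcp_pos: [0.5623, -0.0002, 0.1727]
tool_rot: [0.701, 0.713, -0.001, -0.004]
ft_force: [-0.1, 0.2, 0.2]
finger_gap: 0.998
finger_force: 0.0
```

Emit:
drive_tool --increments '[[[0,0,0],[0.684,0.002,0.019],-1],[[0,0,0],[0.684,0.002,0.019],-1],[[0,0,0],[0.684,0.002,0.019],-1],[[0,0,0],[0.684,0.002,0.019],-1],[[0,0,0],[0.684,0.002,0.019],-1]]'

```text
time: 16.82
tcp_pos: [0.5603, 0.136, 0.17]
tool_rot: [0.701, 0.713, -0.001, -0.004]
ft_force: [0.1, -0.8, -0.8]
finger_gap: 1.0
finger_force: 0.0
```

Emit:
drive_tool --increments '[[[0,0,0],[0.684,0.002,0.019],-1],[[0,0,0],[0.684,0.002,0.019],-1],[[0,0,0],[0.684,0.002,0.019],-1],[[0,0,0],[0.684,0.002,0.019],-1],[[0,0,0],[0.684,0.002,0.019],-1],[[0,0,0],[0.684,0.002,0.3],-1],[[0,0,0],[0.684,0.002,0.5],-1],[[0,0,0],[0.684,0.002,0.5],-1],[[0,0,0],[0.684,0.002,0.5],-1]]'

```text
time: 17.95
tcp_pos: [0.5583, 0.2745, 0.0725]
tool_rot: [0.701, 0.713, 0.001, -0.004]
ft_force: [0.4, 0.4, 0.3]
finger_gap: 0.998
finger_force: 0.0
```

Run:
```python
from h import *
t=capture("top");s=capture("scene")
LB=tops(BAR)+[BAR[0][list(e)] for e in((2,3),(0,1),(4,5),(6,7))]
print("B",edgefit([t,s],LB,[.438,-.056,-.1],span=.006),"A",edgefit([s],LB,[.4306,.2636,.12],span=.006))
print("offcut",edgefit([t],tops(OFF),[.5685,-.136,.12],.012,span=.006),edgefit([t],tops(OFF),[.581,-.182,.12],.012,span=.006))
C=[.5606,.2736,.0185]
plan((*C[:2],.006,C[2]))
```

```text
B [0.4384, -0.0557, -0.1104, -235.3478] A [0.4276, 0.2621, 0.1174, -162.2201]
offcut [0.5652, -0.1332, 0.0879, -250.0] [0.5844, -0.1835, 0.1121, -250.0]
[-0.0, -0.001, 0.0] [-0.011, 0.009, 0.337]
```

Emit:
drive_tool --increments '[[[0,0,0],[-0.011,0.009,0.17],-1],[[0,0,0],[-0.011,0.009,0.325],-1],[[0,0,0],[-0.011,0.009,0.325],-1],[[0,0,0],[-0.011,0.009,0.325],1],[[0,0,0],[-0.011,0.009,0.325],1],[[0,0,0],[-0.011,0.009,0.325],1],[[0,0,0],[-0.011,0.009,0.325],1],[[0,0,0],[-0.011,0.009,0.325],1],[[0,0,0],[-0.011,0.009,0.325],1]]'

```text
time: 19.18
tcp_pos: [0.5604, 0.2742, 0.0085]
tool_rot: [0.7, 0.714, 0.002, -0.003]
ft_force: [-0.5, 0.1, 7.0]
finger_gap: 0.686
finger_force: 65.7
```

Run:
```python
from h import *
x,y,z=robot.get_state()["tcp_pos"]; w=jw(0,.036)
plan((x,y,.15,.02),(*w,.15,.12),(*w,.05,.12))
```

```text
[-0.0, -0.001, -0.0] [0.005, -0.002, -0.708]
[-0.0, -0.001, -0.016] [-0.952, 0.106, -0.715]
[-0.0, -0.001, -0.016] [-0.955, 0.107, -0.215]
```

Emit:
drive_tool --increments '[[[0,0,0],[0,0,-0.3],1],[[0,0,0],[0,0,-0.55],1],[[0,0,0],[0,0,-0.71],1],[[0,0,-0.016],[-0.3,0.03,-0.71],1],[[0,0,-0.016],[-0.6,0.07,-0.71],1],[[0,0,-0.016],[-0.953,0.106,-0.71],1],[[0,0,-0.016],[-0.953,0.106,-0.71],1],[[0,0,-0.016],[-0.953,0.106,-0.71],1],[[0,0,-0.016],[-0.955,0.107,-0.45],1],[[0,0,-0.016],[-0.955,0.107,-0.22],1],[[0,0,-0.016],[-0.955,0.107,-0.22],1],[[0,0,-0.016],[-0.955,0.107,-0.22],1]]'

```text
time: 20.68
tcp_pos: [0.5848, 0.0839, 0.0502]
tool_rot: [0.663, 0.749, 0.001, -0.004]
ft_force: [0.2, 0.6, 0.5]
finger_gap: 0.688
finger_force: 64.9
```

Run:
```python
from h import *
x,y,z=robot.get_state()["tcp_pos"]; t=capture("top"); s=capture("scene"); zb=z-.0085
print(x,y,z,robot.get_state()["finger_gap"],wj(x,y))
for p in(s,): 
    e=edgefit([p],tops(BAR)+[BAR[0][[2,3]],BAR[0][[6,7]],BAR[0][[4,5]]],[x,y,.12],zb,.006); print(e,wj(*e[:2]))
cv2.imwrite("pics/c5.png",np.hstack([crop(s,270,195,65,70,6,[(JIG,JQ,0,(0,255,0)),(BAR,e,zb,(255,255,255))],None),crop(t,175,165,65,70,6,[(JIG,JQ,0,(0,255,0))],None)]))
w=jw(0,.036); plan((*w,.0205,.12),(*w,.15,.12))
```

```text
0.5848188105692568 0.08388275061173356 0.05015600934794582 0.6858425845120608 [-0.00078847  0.03674136]
[0.5786, 0.0852, -0.142, -215.3603] [-0.00680487  0.0387936 ]
[-0.0, -0.001, 0.0] [-0.002, -0.0, 0.152]
[-0.0, -0.001, 0.0] [0.003, -0.001, -0.495]
```

View pics/c5.png

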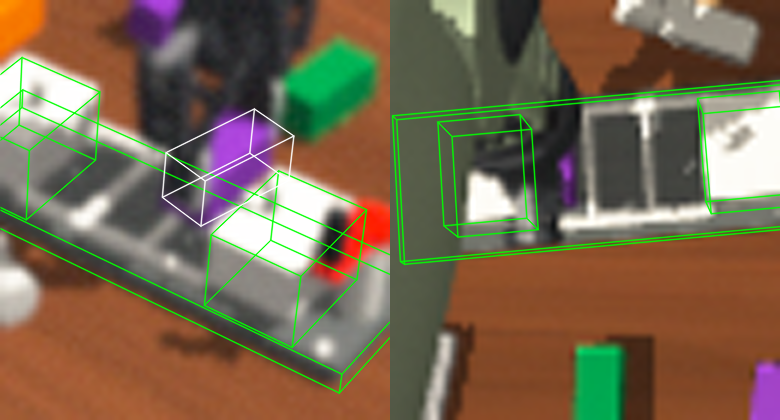

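The left crop has the held bar in front of the far block at nest 2, next to the block. Fingers hide the outline, so I'll lower and read the force.

Emit:
drive_tool --increments '[[[0,0,0],[0,0,0.05],1],[[0,0,0],[0,0,0.09],1],[[0,0,0],[0,0,0.12],1],[[0,0,0],[0,0,0.14],1],[[0,0,0],[0,0,0.146],1],[[0,0,0],[0,0,0.146],1]]'

```text
time: 21.52
tcp_pos: [0.5839, 0.0827, 0.0205]
tool_rot: [0.663, 0.748, 0.0, -0.004]
ft_force: [-3.1, -0.4, 10.3]
finger_gap: 0.685
finger_force: 66.5
```

Emit:
drive_tool --increments '[[[0,0,0],[0,0,0],-0.65],[[0,0,0],[0,0,0],-0.65],[[0,0,0],[0,0,0],-0.65],[[0,0,0],[0,0,-0.1],-0.65],[[0,0,0],[0,0,-0.35],-0.65],[[0,0,0],[0,0,-0.65],-0.8],[[0,0,0],[-0.5,-0.5,-0.65],-1],[[0,0,0],[-0.5,-0.5,-0.65],-1],[[0,0,0],[-0.5,-0.5,-0.65],-1],[[0,0,0],[-0.5,-0.5,-0.65],-1]]'

```text
time: 22.78
tcp_pos: [0.4972, -0.0298, 0.1495]
tool_rot: [0.664, 0.748, 0.0, -0.004]
ft_force: [0.4, 0.1, -0.0]
finger_gap: 1.002
finger_force: 0.0
```

Run:
```python
from h import *
t=capture("top");s=capture("scene")
LB=tops(BAR)+[BAR[0][list(e)] for e in((2,3),(0,1),(4,5),(6,7))]
print("B",edgefit([s],LB,[.438,-.056,-.1],span=.006),"A",edgefit([t,s],LB,[.4306,.2636,.12],span=.006))
e=edgefit([t,s],tops(BAR),[.5848,.083,.12],.012,span=.006); print("C",e,wj(*e[:2]))
for z in(.009,.012,.015,.018): print(z,edgefit([s],tops(BAR),[.5848,.083,.12],z,span=.006))
cv2.imwrite("pics/c6.png",np.hstack([crop(s,270,195,65,70,6,[(BAR,e,.012,(255,255,255))],None),crop(t,175,165,65,70,6,[(BAR,e,.012,(255,255,255))],None)]))
B=[.4384,-.0557,-.11]
plan((*B[:2],.15,B[2]),(*B[:2],.06,B[2]),(*B[:2],.008,B[2]))
```

```text
B [0.4344, -0.056, -0.202, -224.4619] A [0.4306, 0.2636, 0.1292, -175.1357]
C [0.5853, 0.0798, 0.0676, -170.689] [-0.0007995   0.03263037]
0.009 [0.58, 0.0791, 0.1179, -249.8979]
0.012 [0.5832, 0.0814, 0.1221, -249.902]
0.015 [0.5864, 0.0836, 0.1301, -249.9096]
0.018 [0.5894, 0.0859, 0.1314, -249.9128]
[-0.001, -0.001, 0.037] [-0.098, -0.314, -0.002]
[-0.001, -0.001, 0.037] [-0.101, -0.311, 0.448]
[-0.001, -0.001, 0.037] [-0.103, -0.31, 0.708]
```

View pics/c6.png

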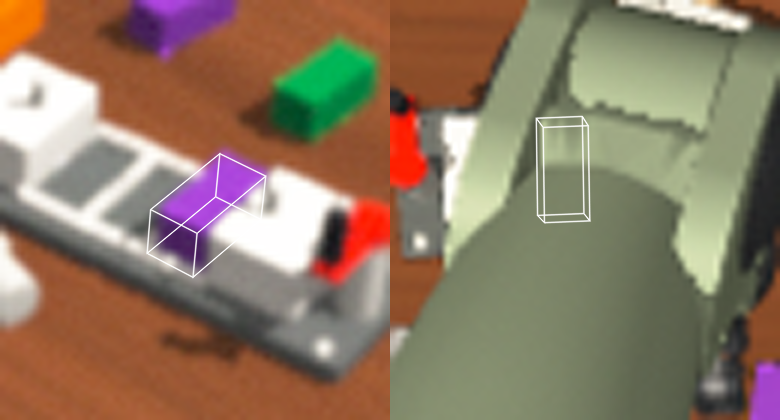

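Bar C is seated: the scene-only fit at z = 12 mm lies at (0.583, 0.081), matching the release point. Now bar B.

Emit:
drive_tool --increments '[[[0,0,0.037],[-0.1,-0.312,0],-1],[[0,0,0.037],[-0.1,-0.312,0],-1],[[0,0,0.037],[-0.1,-0.312,0],-1],[[0,0,0.037],[-0.1,-0.311,0.3],-1],[[0,0,0.037],[-0.102,-0.31,0.55],-1],[[0,0,0.037],[-0.103,-0.31,0.708],-1],[[0,0,0.037],[-0.103,-0.31,0.708],-1],[[0,0,0.037],[-0.103,-0.31,0.708],1],[[0,0,0.037],[-0.103,-0.31,0.708],1],[[0,0,0.037],[-0.103,-0.31,0.708],1],[[0,0,0.037],[-0.103,-0.31,0.708],1],[[0,0,0.037],[-0.103,-0.31,0.708],1]]'

```text
time: 24.38
tcp_pos: [0.4391, -0.0566, 0.0096]
tool_rot: [0.746, 0.666, 0.001, -0.003]
ft_force: [0.7, 0.5, 7.8]
finger_gap: 0.685
finger_force: 65.0
```

Run:
```python
from h import *
st=robot.get_state();x,y,z=st["tcp_pos"]; w=jw(0,0); print(st["finger_gap"],st["finger_force"])
plan((x,y,.12,-.11),(*w,.12,.12),(*w,.05,.12),(*w,.0215,.12))
```

```text
0.6851587283270633 64.98890519142151
[-0.001, -0.001, -0.0] [0.003, -0.002, -0.552]
[-0.0, -0.001, -0.037] [0.604, 0.69, -0.551]
[-0.0, -0.001, -0.037] [0.603, 0.691, -0.201]
[-0.0, -0.001, -0.037] [0.602, 0.691, -0.059]
```

Emit:
drive_tool --increments '[[[0,0,0],[0,0,-0.3],1],[[0,0,0],[0,0,-0.55],1],[[0,0,-0.037],[0.2,0.23,-0.55],1],[[0,0,-0.037],[0.4,0.46,-0.55],1],[[0,0,-0.037],[0.603,0.69,-0.55],1],[[0,0,-0.037],[0.603,0.69,-0.55],1],[[0,0,-0.037],[0.603,0.69,-0.55],1],[[0,0,-0.037],[0.603,0.69,-0.3],1],[[0,0,-0.037],[0.603,0.69,-0.18],1],[[0,0,-0.037],[0.603,0.69,-0.1],1],[[0,0,-0.037],[0.602,0.691,-0.064],1],[[0,0,-0.037],[0.602,0.691,-0.064],1]]'

```text
time: 25.88
tcp_pos: [0.5888, 0.0471, 0.0225]
tool_rot: [0.664, 0.748, 0.001, -0.003]
ft_force: [-0.5, -0.4, -0.1]
finger_gap: 0.686
finger_force: 68.1
```

Not yet touching; I lower 2 mm more, then release.

Emit:
drive_tool --increments '[[[0,0,0],[0,0,0.008],1],[[0,0,0],[0,0,0.008],1],[[0,0,0],[0,0,0.008],-0.65],[[0,0,0],[0,0,0.008],-0.65],[[0,0,0],[0,0,0.008],-0.65],[[0,0,0],[0,0,-0.1],-0.65],[[0,0,0],[0,0,-0.35],-0.65],[[0,0,0],[0,0,-0.6],-0.8],[[0,0,0],[0.5,-0.5,-0.6],-1],[[0,0,0],[0.85,-0.7,-0.6],-1],[[0,0,0],[0.85,-0.7,-0.6],-1],[[0,0,0],[0.85,-0.7,-0.6],-1]]'

```text
time: 27.38
tcp_pos: [0.4268, 0.2005, 0.1421]
tool_rot: [0.663, 0.749, -0.001, -0.005]
ft_force: [0.2, -0.1, 0.6]
finger_gap: 1.001
finger_force: 0.0
```

Run:
```python
from h import *
t=capture("top");s=capture("scene")
LB=tops(BAR)+[BAR[0][list(e)] for e in((2,3),(0,1),(4,5),(6,7))]
print(robot.get_state()["tcp_pos"])
for v in([t,s],[s],[t]): print("A",edgefit(v,LB,[.4306,.2636,.12],span=.006))
print([ (round(d["p"],2),ray(s,d["location"],.018)) for d in nets.silhouettes(s,"purple1")])
print("placed",[wj(*edgefit([s],tops(BAR),[*jw(0,y),.12],.012,span=.006)[:2]) for y in(0,.036)],[wj(*edgefit([t],tops(BAR),[*jw(0,y),.12],.012,span=.006)[:2]) for y in(0,.036)])
A=[.4306,.2636,.125]
plan((*A[:2],.15,A[2]),(*A[:2],.06,A[2]),(*A[:2],.008,A[2]))
cv2.imwrite("pics/c7.png",np.hstack([crop(s,345,205,62,60,6,[(BAR,A,0,(255,255,255))],None),crop(t,130,200,62,60,6,[(BAR,A,0,(255,255,255))],None)]))
```

```text
[0.4265413  0.20084402 0.14212842]
A [0.4272, 0.2618, 0.1058, -149.5427]
A [0.4275, 0.2619, 0.1242, -160.0612]
A [0.4263, 0.257, 0.3137, -146.0309]
[(0.65, array([0.42224637, 0.26033711, 0.018     ])), (0.61, array([0.58654002, 0.04771771, 0.018     ])), (0.57, array([0.58552881, 0.08137795, 0.018     ])), (0.16, array([0.454719  , 0.06272274, 0.018     ]))]
placed [array([-0.00119632, -0.00156806]), array([-0.00399404,  0.03704454])] [array([-0.00225601, -0.00033232]), array([-0.00162822,  0.03494623])]
[-0.001, -0.001, -0.0] [0.315, 0.05, -0.037]
[-0.001, -0.001, -0.0] [0.312, 0.053, 0.413]
[-0.001, -0.001, -0.0] [0.31, 0.054, 0.673]
```

View pics/c7.png

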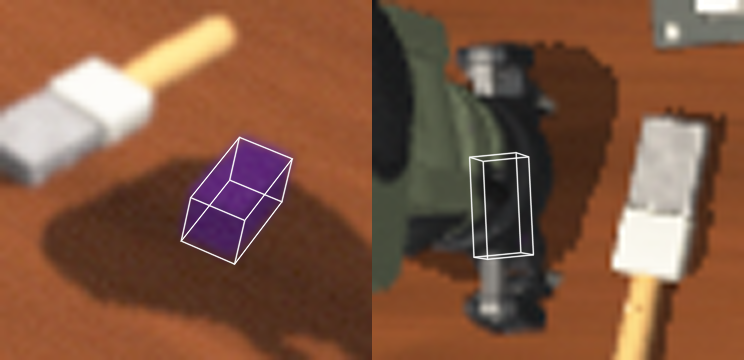

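The outline sits on bar A in the scene crop (237,200). The brush is well clear. I grip A.

Emit:
drive_tool --increments '[[[0,0,0],[0.312,0.05,0],-1],[[0,0,0],[0.312,0.052,0],-1],[[0,0,0],[0.312,0.052,0.2],-1],[[0,0,0],[0.311,0.053,0.41],-1],[[0,0,0],[0.31,0.054,0.55],-1],[[0,0,0],[0.31,0.054,0.673],-1],[[0,0,0],[0.31,0.054,0.673],-1],[[0,0,0],[0.31,0.054,0.673],1],[[0,0,0],[0.31,0.054,0.673],1],[[0,0,0],[0.31,0.054,0.673],1],[[0,0,0],[0.31,0.054,0.673],1],[[0,0,0],[0.31,0.054,0.673],1]]'

```text
time: 29.02
tcp_pos: [0.4334, 0.263, 0.0095]
tool_rot: [0.663, 0.748, 0.001, -0.003]
ft_force: [0.1, -1.8, 6.6]
finger_gap: 0.68
finger_force: 65.0
```

Run:
```python
from h import *
st=robot.get_state();x,y,z=st["tcp_pos"]; w=jw(0,-.036); print(st["finger_gap"],st["finger_force"])
plan((x,y,.15,.12),(*w,.15,.12),(*w,.05,.12),(*w,z+.0105,.12))
```

```text
0.6799912046901961 64.98689889907837
[-0.0, -0.001, 0.0] [0.005, -0.002, -0.702]
[-0.0, -0.001, 0.0] [-0.667, 0.322, -0.708]
--- new call
[0.0, 0.0, 0.0] [-0.672, 0.324, 0.0]
[0.0, 0.0, 0.0] [-0.672, 0.324, 0.5]
[0.0, 0.0, 0.0] [-0.672, 0.324, 0.65]
```

Emit:
drive_tool --increments '[[[0,0,0],[0,0,-0.3],1],[[0,0,0],[0,0,-0.5],1],[[0,0,0],[0,0,-0.7],1],[[0,0,0],[-0.25,0.12,-0.7],1],[[0,0,0],[-0.5,0.24,-0.7],1],[[0,0,0],[-0.67,0.322,-0.7],1],[[0,0,0],[-0.67,0.322,-0.7],1]]'

```text
time: 29.9
tcp_pos: [0.5145, 0.1345, 0.1472]
tool_rot: [0.665, 0.747, 0.0, -0.004]
ft_force: [-1.3, 0.6, -0.6]
finger_gap: 0.681
finger_force: 65.1
```

Emit:
drive_tool --increments '[[[0,0,0],[-0.25,0.12,0],1],[[0,0,0],[-0.5,0.24,0],1],[[0,0,0],[-0.67,0.322,0],1],[[0,0,0],[-0.67,0.322,0],1],[[0,0,0],[-0.67,0.322,0.25],1],[[0,0,0],[-0.67,0.322,0.45],1],[[0,0,0],[-0.67,0.322,0.5],1],[[0,0,0],[-0.67,0.322,0.5],1]]'

```text
time: 30.9
tcp_pos: [0.5918, 0.0129, 0.0458]
tool_rot: [0.663, 0.749, -0.0, -0.005]
ft_force: [1.2, 0.9, 0.1]
finger_gap: 0.684
finger_force: 65.1
```

Run:
```python
from h import *
w=jw(0,-.036); plan((*w,.021,.12))
```

```text
[-0.001, -0.001, 0.0] [-0.008, 0.013, 0.124]
```

Emit:
drive_tool --increments '[[[0,0,0],[-0.006,0.005,0.06],1],[[0,0,0],[-0.006,0.005,0.1],1],[[0,0,0],[-0.006,0.005,0.123],1],[[0,0,0],[-0.006,0.005,0.123],1],[[0,0,0],[-0.006,0.005,0.123],1]]'

```text
time: 31.52
tcp_pos: [0.5935, 0.0105, 0.0215]
tool_rot: [0.664, 0.748, -0.0, -0.004]
ft_force: [-1.9, -0.8, 6.1]
finger_gap: 0.683
finger_force: 66.0
```

Emit:
drive_tool --increments '[[[0,0,0],[0,0,0.002],-0.65],[[0,0,0],[0,0,0.002],-0.65],[[0,0,0],[0,0,0.002],-0.65],[[0,0,0],[0,0,-0.1],-0.65],[[0,0,0],[0,0,-0.35],-0.65],[[0,0,0],[0,0,-0.6],-0.8],[[0,0,0],[-0.4,-0.3,-0.9],-1],[[0,0,0],[-0.8,-0.45,-0.9],-1],[[0,0,0],[-0.99,-0.45,-0.9],-1],[[0,0,0],[-0.99,-0.45,-0.9],-1],[[0,0,0],[-0.99,-0.45,-0.9],-1]]'

```text
time: 32.9
tcp_pos: [0.5285, -0.2005, 0.2006]
tool_rot: [0.665, 0.747, 0.0, -0.004]
ft_force: [0.2, -0.1, -0.3]
finger_gap: 0.997
finger_force: 0.0
```

Emit:
drive_tool --increments '[[[0,0,0.01],[-0.5,0,0],-1],[[0,0,0.01],[-0.6,0,0],-1],[[0,0,0.01],[-0.6,0,0],-1]]'

```text
time: 33.28
tcp_pos: [0.5434, -0.3192, 0.1983]
tool_rot: [0.688, 0.726, -0.0, -0.004]
ft_force: [-1.2, 1.3, -0.7]
finger_gap: 0.999
finger_force: 0.0
```

Run:
```python
from h import *
t=capture("top");s=capture("scene")
print(robot.get_state()["tcp_pos"])
LP=tops(PLATE[:1]); LG=tops(PLATE)
for v in([t,s],[s],[t]): print("plate",edgefit(v,LP,[.4799,-.4128,.02],span=.006))
print([(round(d["p"],2),ray(s,d["location"],.015)) for d in nets.silhouettes(s,"plate")])
print("placed t/s")
E_=[]
for y in(-.036,0,.036):
    e=[edgefit([p],tops(BAR),[*jw(-.0015,y),.12],.012,span=.005) for p in(t,s)]; print([np.round(wj(*q[:2]),4).tolist()+q[2:] for q in e]); E_.append(e[1])
L=tops(JIG[1:])+[JIG[0][list(x)] for x in TOPE]
for v in([t,s],[s],[t]): print("jig",edgefit(v,L,JQ,span=.004))
print("latch",latch([t,s]))
cv2.imwrite("pics/c8.png",np.hstack([crop(s,255,185,80,80,5,[],None),crop(t,172,160,80,80,5,[],None)]))
```

```text
[ 0.54289725 -0.31563279  0.19846529]
plate [0.4787, -0.4117, -0.0177, -165.9854]
plate [0.4777, -0.4105, -0.046, -218.2645]
plate [0.478, -0.4147, -0.0018, -115.9391]
[(0.85, array([ 0.48894264, -0.39556593,  0.015     ])), (0.77, array([ 0.38157342, -0.59740454,  0.015     ]))]
placed t/s
[[-0.0001, -0.035, 0.1312, -248.8812], [-0.003, -0.0373, 0.1186, -231.2235]]
[[-0.0014, 0.0014, 0.127, -245.4604], [-0.0031, -0.0001, 0.1387, -208.7625]]
[[0.0001, 0.0388, 0.0508, -248.9724], [-0.0034, 0.0366, 0.1231, -231.778]]
jig [0.5908, 0.0484, 0.1233, -233.7474]
jig [0.5896, 0.0483, 0.1192, -225.1545]
jig [0.5917, 0.0487, 0.1208, -243.1695]
latch ([[58.24, 43.7, 14.53, 0.05], [50.03, 44.59, 5.43, 0.0], [43.05, 37.22, 5.83, 0.1]], [0.0, 0.05])
```

View pics/c8.png

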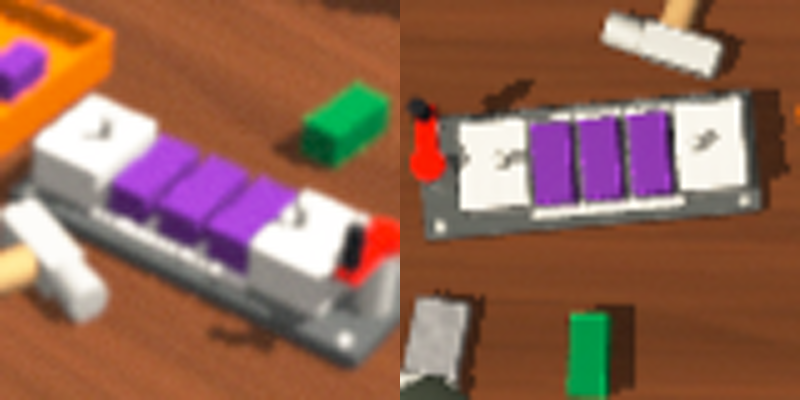

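All three purple bars are down in the nests: scene (150,180), (200,195), (250,220), with their tops level and below the block tops. The purple offcut is in the tray and the latch is clear. Now the plate.

```bash
sed -i 's/^JQ=.*/JQ=np.array([.5906,.0482,.121])/' h.py
python3 - <<'E'
from h import *
P=[.4795,-.4128,.0]
plan((*P[:2],.12,P[2]),(*P[:2],.05,P[2]),(*P[:2],.016,P[2]))
E
```

```text
[-0.001, -0.001, 0.009] [-0.473, -0.342, 0.392]
[-0.001, -0.001, 0.009] [-0.476, -0.34, 0.742]
[-0.001, -0.001, 0.009] [-0.477, -0.339, 0.912]
```

Emit:
drive_tool --increments '[[[0,0,0.009],[-0.473,-0.342,0.3],-1],[[0,0,0.009],[-0.473,-0.342,0.4],-1],[[0,0,0.009],[-0.475,-0.34,0.55],-1],[[0,0,0.009],[-0.476,-0.34,0.65],-1],[[0,0,0.009],[-0.476,-0.34,0.65],-1],[[0,0,0.009],[-0.476,-0.34,0.65],-1]]'

```text
time: 34.17
tcp_pos: [0.4809, -0.414, 0.0704]
tool_rot: [0.706, 0.708, -0.0, -0.004]
ft_force: [-0.0, 0.6, 0.1]
finger_gap: 0.999
finger_force: 0.0
```

Run:
```python
from h import *
t=capture("top");s=capture("scene"); st=robot.get_state(); print(st["tcp_pos"])
for v in([t,s],[s],[t]): print("plate",edgefit(v,tops(PLATE[:1]),[.4799,-.4128,.0],span=.006))
P=edgefit([t,s],tops(PLATE[:1]),[.4799,-.4128,.0],span=.006)
cv2.imwrite("pics/c9.png",np.hstack([crop(s,180,130,80,70,5,[(PLATE,P,0,(255,255,255))],None),crop(t,300,195,80,70,5,[(PLATE,P,0,(255,255,255))],None)]))
plan((.4795,-.4128,.016,0))
```

```text
[ 0.48103605 -0.41477789  0.0708883 ]
plate [0.481, -0.4115, 0.0158, -163.798]
plate [0.4772, -0.4123, -0.0254, -193.7717]
plate [0.4834, -0.4119, 0.0387, -136.5549]
[-0.001, -0.001, 0.0] [0.009, -0.006, 0.275]
```

View pics/c9.png

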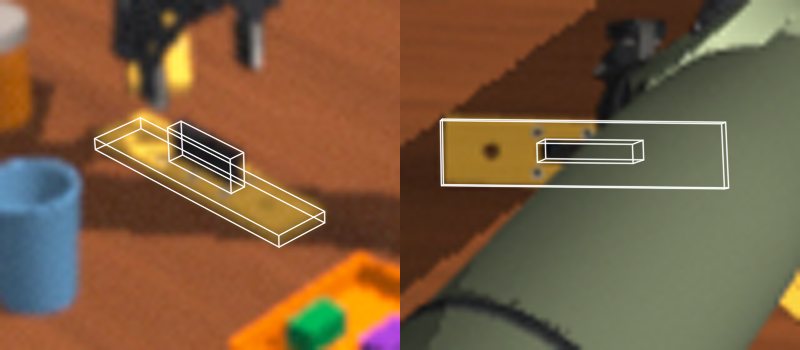

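The outline fits the plate in both views: the grip at (205,155) in scene and (590,150) in top. I descend and grip it.

Emit:
drive_tool --increments '[[[0,0,0],[0.009,-0.004,0.1],-1],[[0,0,0],[0.009,-0.004,0.2],-1],[[0,0,0],[0.009,-0.004,0.275],-1],[[0,0,0],[0.009,-0.004,0.275],-0.3],[[0,0,0],[0.009,-0.004,0.275],0.4],[[0,0,0],[0.009,-0.004,0.275],1],[[0,0,0],[0.009,-0.004,0.275],1],[[0,0,0],[0.009,-0.004,0.275],1],[[0,0,0],[0.009,-0.004,0.275],1],[[0,0,0],[0.009,-0.004,0.275],1],[[0,0,0],[0.009,-0.004,0.275],1]]'

```text
time: 35.65
tcp_pos: [0.4789, -0.4132, 0.0151]
tool_rot: [0.707, 0.707, -0.0, -0.004]
ft_force: [-2.2, -0.6, 5.0]
finger_gap: 0.152
finger_force: 59.7
```

Run:
```python
from h import *
st=robot.get_state(); x,y,z=st["tcp_pos"]; w=jw(0,0); print(x,y,z)
plan((x,y,.16,0),(*w,.16,JQ[2]))
```

```text
0.4789268557384415 -0.4132123502869088 0.01505325012065473
[-0.001, -0.001, 0.0] [0.003, -0.004, -0.725]
[-0.001, -0.001, -0.019] [0.772, 0.182, -0.722]
--- new call
[0.0, 0.0, 0.0] [0.741, 0.278, 0.0]
--- new call
[0.0, 0.0, 0.0] [0.741, 0.278, 0.0]
```

Emit:
drive_tool --increments '[[[0,0,0],[0,0,-0.25],1],[[0,0,0],[0,0,-0.5],1],[[0,0,0],[0,0,-0.725],1],[[0,0,-0.005],[0.2,0.05,-0.725],1],[[0,0,-0.01],[0.4,0.1,-0.725],1],[[0,0,-0.019],[0.6,0.14,-0.725],1],[[0,0,-0.019],[0.772,0.182,-0.722],1],[[0,0,-0.019],[0.772,0.182,-0.722],1],[[0,0,-0.019],[0.772,0.182,-0.722],1]]'

```text
time: 36.78
tcp_pos: [0.5156, -0.2592, 0.1588]
tool_rot: [0.663, 0.748, -0.0, -0.005]
ft_force: [0.1, -0.5, -3.7]
finger_gap: 0.15
finger_force: 59.3
```

Emit:
drive_tool --increments '[[[0,0,0],[0.2,0.075,0],1],[[0,0,0],[0.4,0.15,0],1],[[0,0,0],[0.6,0.225,0],1],[[0,0,0],[0.741,0.278,0],1],[[0,0,0],[0.741,0.278,0],1]]'

```text
time: 37.4
tcp_pos: [0.5536, -0.1045, 0.1596]
tool_rot: [0.663, 0.749, -0.0, -0.005]
ft_force: [-0.5, -1.7, -2.9]
finger_gap: 0.151
finger_force: 59.4
```

Emit:
drive_tool --increments '[[[0,0,0],[0.2,0.075,0],1],[[0,0,0],[0.4,0.15,0],1],[[0,0,0],[0.6,0.225,0],1],[[0,0,0],[0.741,0.278,0],1],[[0,0,0],[0.741,0.278,0.15],1],[[0,0,0],[0.741,0.278,0.25],1],[[0,0,0],[0.741,0.278,0.25],1],[[0,0,0],[0.741,0.278,0.25],1]]'

```text
time: 38.4
tcp_pos: [0.5912, 0.0477, 0.1112]
tool_rot: [0.664, 0.748, 0.0, -0.004]
ft_force: [-0.3, -0.7, -4.2]
finger_gap: 0.15
finger_force: 59.3
```

Run:
```python
from h import *
t=capture("top");s=capture("scene"); st=robot.get_state(); x,y,z=st["tcp_pos"]; zp=z-.0151; print(x,y,z,wj(x,y),st["finger_gap"],st["finger_force"])
for v in([t,s],[s],[t]):
    e=edgefit(v,tops(PLATE[:1])+[PLATE[0][[4,6]],PLATE[0][[2,6]]],[x,y,JQ[2]],zp,span=.006); print("plate",e,wj(*e[:2]))
e=edgefit([s],tops(PLATE[:1]),[x,y,JQ[2]],zp,span=.006); print(e,wj(*e[:2]))
cv2.imwrite("pics/c10.png",np.hstack([crop(s,240,170,90,90,4,[(PLATE,e,zp,(255,255,255)),(JIG[1:],JQ,0,(0,255,0))],None),crop(t,165,140,90,90,4,[(PLATE,e,zp,(255,255,255)),(JIG[1:],JQ,0,(0,255,0))],None)]))
plan((*jw(0,0),.095,JQ[2]),(*jw(0,0),.0611,JQ[2]))
```

```text
0.5915241917338168 0.048031905272002136 0.11171358719980455 [ 0.00089714 -0.00027842] 0.14971112704552614 59.271851778030396
plate [0.5939, 0.0476, 0.1323, -179.5345] [ 0.00320345 -0.00099394]
plate [0.5949, 0.0486, 0.16, -231.9231] [ 0.00431684 -0.00012196]
plate [0.5969, 0.0425, 0.0679, -134.2791] [ 0.00556592 -0.00641877]
[0.5963, 0.0506, 0.2183, -230.8804] [0.00594802 0.00169443]
[-0.001, -0.001, -0.0] [0.001, -0.004, 0.084]
[-0.001, -0.001, -0.0] [-0.0, -0.004, 0.253]
```

View pics/c10.png

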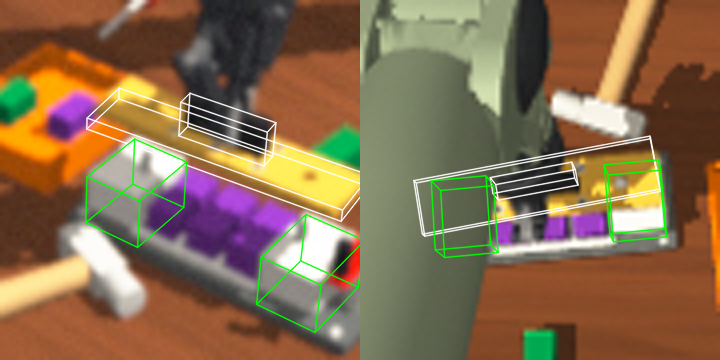

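The plate hangs over the jig. In the scene crop a hole shows at (310,180), and the plate's free end shows in the top view. The last outline's yaw is wrong, so I take the hole and a fit along y only, with x and yaw from the tool.

Run:
```python
from h import *
t=capture("top");s=capture("scene"); st=robot.get_state(); x,y,z=st["tcp_pos"]; zp=z-.0151
for n,p in(("t",t),("s",s)):
    im=p["image"].astype(int); g=cv2.cvtColor(p["image"],cv2.COLOR_RGB2GRAY).astype(float)
    for yy in(-.07,.07):
        u=proj(p,np.array([[*jw(0,yy),zp+.01]]))[0]; c=np.round(u).astype(int); w=g[c[1]-5:c[1]+6,c[0]-5:c[0]+6]
        k=np.clip(np.median(w)*.85-w,0,None); v,uu=np.mgrid[-5:6,-5:6]; 
        if k.sum()>20: m=c+[(k*uu).sum()/k.sum(),(k*v).sum()/k.sum()]; print(n,yy,"hole",k.sum().round(),np.round(u,1),np.round(m,1),wj(*ray(p,m,zp+.01)[:2])-[0,yy])
    # profile across
    h=cv2.cvtColor(p["image"],cv2.COLOR_RGB2HSV)
    for lab,pts in(("x@-.085",[(a,-.085) for a in np.arange(-.04,.041,.002)]),("x@+.055",[(a,.055) for a in np.arange(-.04,.041,.002)]),("y end-",[(.012,a) for a in np.arange(-.125,-.08,.002)]),("y end+",[(-.012,a) for a in np.arange(.08,.125,.002)])):
        U=proj(p,np.array([[*jw(*q),zp+.01] for q in pts])).astype(np.float32); f=cv2.remap(p["image"].astype(np.float32),U[None,:,0],U[None,:,1],cv2.INTER_LINEAR)[0]
        print(n,lab,(f[:,0]-f[:,2]).astype(int).tolist())
```

```text
t x@-.085 [13, 8, 7, 6, 6, 6, 6, 25, 53, 115, 159, 179, 184, 183, 182, 182, 183, 182, 182, 176, 166, 149, 131, 131, 130, 129, 130, 131, 131, 131, 131, 129, 114, 96, 73, 56, 43, 30, 16, 15, 15]
t x@+.055 [12, 13, 13, 13, 13, 13, 13, 14, 14, 14, 13, 13, 14, 14, 14, 13, 13, 13, 13, 13, 14, 14, 14, 14, 14, 14, 14, 14, 14, 14, 14, 14, 14, 15, 14, 14, 14, 14, 14, 14, 14]
t y end- [51, 52, 51, 48, 39, 25, 14, 4, 18, 40, 84, 123, 160, 157, 145, 145, 143, 134, 130, 130, 130, 129, 129]
t y end+ [15, 15, 15, 15, 15, 15, 16, 17, 18, 18, 18, 18, 19, 19, 19, 19, 18, 18, 19, 19, 19, 20, 20]
s -0.07 hole 67.0 [276.9 196.6] [276.7 197.7] [0.00528427 0.00261576]
s 0.07 hole 414.0 [317.1 213.7] [314.8 216.6] [0.01602007 0.00181695]
s x@-.085 [102, 99, 96, 94, 103, 120, 142, 158, 166, 170, 169, 168, 167, 168, 170, 170, 170, 171, 165, 157, 148, 143, 139, 135, 129, 129, 131, 131, 129, 126, 122, 119, 117, 116, 119, 143, 171, 202, 224, 234, 244]
s x@+.055 [37, 32, 29, 36, 50, 68, 107, 140, 162, 167, 166, 163, 164, 164, 165, 165, 166, 166, 166, 166, 165, 163, 163, 162, 162, 163, 163, 164, 167, 169, 170, 168, 163, 150, 130, 112, 102, 99, 98, 94, 87]
s y end- [163, 148, 140, 143, 146, 148, 151, 166, 180, 195, 190, 172, 157, 145, 145, 145, 143, 140, 135, 132, 131, 130, 128]
s y end+ [166, 166, 166, 167, 165, 164, 166, 167, 166, 164, 166, 167, 168, 159, 138, 118, 104, 102, 101, 99, 100, 101, 102]
```

Visual estimates agree only to within a few millimetres, and the rounded pins capture about that. I'll lower gently and use the contact force.

Emit:
drive_tool --increments '[[[0,0,0],[0,-0.004,0.08],1],[[0,0,0],[0,-0.004,0.12],1],[[0,0,0],[0,-0.004,0.15],1],[[0,0,0],[0,-0.004,0.165],1],[[0,0,0],[0,-0.004,0.175],1],[[0,0,0],[0,-0.004,0.175],1]]'

```text
time: 39.35
tcp_pos: [0.59, 0.0482, 0.0757]
tool_rot: [0.664, 0.748, -0.0, -0.004]
ft_force: [0.8, -3.2, -4.9]
finger_gap: 0.151
finger_force: 59.4
```

Run:
```python
from h import *
st=robot.get_state(); x,y,z=st["tcp_pos"]; c,s=np.cos(-JQ[2]),np.sin(-JQ[2]); f=lambda v: np.round([c*v[0]-s*v[1],s*v[0]+c*v[1],v[2]],2)
print(wj(x,y),z-.0151,f(st["ft_force"]),f(st["ft_torque"]))
```

```text
[-0.00061109  0.00010002] 0.06062659925928021 [ 0.4  -3.24 -4.85] [-0.76 -0.23  0.01]
```

Inside the holes already: the plate is 4 mm below the pin tips with no upward force, and a slight push towards -y. I nudge that way and continue down.

Emit:
drive_tool --increments '[[[0,0,0],[-0.005,0,0],1],[[0,0,0],[-0.005,0,0.02],1],[[0,0,0],[-0.005,0,0.04],1],[[0,0,0],[-0.005,0,0.055],1],[[0,0,0],[-0.005,0,0.067],1],[[0,0,0],[-0.005,0,0.067],1]]'

```text
time: 40.1
tcp_pos: [0.5897, 0.0478, 0.0619]
tool_rot: [0.663, 0.748, -0.0, -0.004]
ft_force: [2.4, -3.0, -5.4]
finger_gap: 0.149
finger_force: 59.2
```

Run:
```python
from h import *
st=robot.get_state(); x,y,z=st["tcp_pos"]; c,s=np.cos(-JQ[2]),np.sin(-JQ[2]); f=lambda v: np.round([c*v[0]-s*v[1],s*v[0]+c*v[1],v[2]],2)
print(wj(x,y),z-.0151,f(st["ft_force"]),f(st["ft_torque"]))
```

```text
[-0.00099329 -0.00032683] 0.046763018856272945 [ 2.02 -3.26 -5.39] [-0.85 -0.47 -0.03]
```

Emit:
drive_tool --increments '[[[0,0,0],[-0.003,0.003,0.006],1],[[0,0,0],[-0.003,0.003,0.01],1],[[0,0,0],[-0.003,0.003,0.01],1]]'

```text
time: 40.48
tcp_pos: [0.5898, 0.0477, 0.0601]
tool_rot: [0.663, 0.748, -0.0, -0.005]
ft_force: [-0.2, -1.6, -2.1]
finger_gap: 0.152
finger_force: 59.5
```

Emit:
drive_tool --increments '[[[0,0,0],[0,0,0],0.3],[[0,0,0],[0,0,0],0.3],[[0,0,0],[0,0,0],0.3],[[0,0,0],[0,0,-0.1],0.3],[[0,0,0],[0,0,-0.3],0.3],[[0,0,0],[0,0,-0.6],0.3],[[0,0,0],[-0.7,0,-0.75],0.3],[[0,0,0],[-0.9,-0.2,-0.75],0.3],[[0,0,0],[-0.9,-0.2,-0.75],0.3],[[0,0,0],[-0.9,-0.2,-0.75],0.3],[[0,0,0],[-0.9,-0.2,-0.75],0.3]]'

```text
time: 41.85
tcp_pos: [0.5728, -0.1369, 0.2092]
tool_rot: [0.664, 0.748, 0.0, -0.005]
ft_force: [0.2, 0.4, -0.2]
finger_gap: 0.351
finger_force: 0.0
```

Run:
```python
from h import *
t=capture("top");s=capture("scene")
for z in(.042,.045,.048,.051):
    print(z,[(np.round(wj(*e[:2]),4).tolist(),e[2:]) for e in [edgefit([p],tops(PLATE),JQ,z,span=.006) for p in(t,s)]])
print("latch",latch([t,s]))
dr=[(PLATE,JQ,.045,(255,255,255))]
cv2.imwrite("pics/c11.png",np.hstack([crop(s,250,180,80,75,5,dr,None),crop(t,170,155,80,75,5,dr,None)]))
```

```text
0.042 [([0.0008, 0.0012], [0.1216, -200.6692]), ([-0.004, -0.0027], [0.1236, -223.1101])]
0.045 [([-0.0, 0.0008], [0.1213, -200.6251]), ([-0.0003, -0.0009], [0.126, -223.1824])]
0.048 [([-0.0006, 0.0005], [0.1208, -200.5992]), ([0.0033, 0.0011], [0.1255, -223.1493])]
0.051 [([-0.0012, -0.0001], [0.1205, -200.5928]), ([0.0068, 0.0031], [0.125, -223.0116])]
latch ([[55.58, 43.45, 12.13, 0.05], [43.85, 37.62, 6.24, 0.1], [42.21, 40.9, 1.31, 0.0]], [0.05, 0.05])
```

View pics/c11.png

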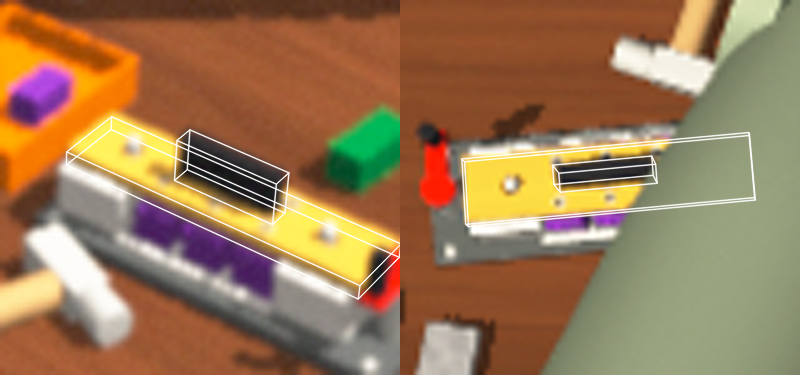

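Both pins show through the holes (scene (133,147) and (328,232)), and the outline at z = 45 mm fits in both views, so the plate is flush. Now the latch.

Run:
```python
from h import *
plan((*peg(.05),.2,hd(.05)),(*peg(.05),.071,hd(.05)))
print("arc from nominal")
cr=Rt(hd(.05)); 
for th in(.2,.4,.6,.8,1.0,1.2,1.4,1.6,1.75): 
    d=np.r_[peg(th)-peg(.05),0]; print(np.round((cr.inv()*Rt(hd(th))).as_rotvec()[2]/2/np.pi,3),np.round(cr.inv().apply(d)/.2,3)[:2].tolist())
```

```text
[0.0, -0.002, -0.242] [0.751, 0.19, 0.027]
--- new call
[0.0, 0.0, 0.0] [-0.151, 0.76, 0.022]
[0.0, 0.0, 0.0] [-0.151, 0.76, 0.667]
arc from nominal
0.024 [0.002, -0.027]
0.056 [0.011, -0.062]
0.088 [0.027, -0.094]
0.119 [0.048, -0.123]
0.151 [0.075, -0.146]
0.183 [0.106, -0.164]
0.215 [0.141, -0.176]
0.247 [0.176, -0.18]
0.271 [0.203, -0.178]
```

Emit:
drive_tool --increments '[[[0,-0.002,-0.242],[0.75,0.19,0.027],0.294],[[0,-0.002,-0.242],[0.75,0.19,0.027],0.294],[[0,-0.002,-0.242],[0.75,0.19,0.027],0.294],[[0,-0.002,-0.242],[0.75,0.19,0.027],0.294],[[0,-0.002,-0.242],[0.75,0.19,0.027],0.294],[[0,-0.002,-0.242],[0.75,0.19,0.027],0.294],[[0,-0.002,-0.242],[0.75,0.19,0.027],0.294],[[0,-0.002,-0.242],[0.75,0.19,0.027],0.294],[[0,-0.002,-0.242],[0.75,0.19,0.027],0.294],[[0,-0.002,-0.242],[0.75,0.19,0.027],0.294],[[0,-0.002,-0.242],[0.75,0.19,0.027],0.294]]'

```text
time: 43.32
tcp_pos: [0.5926, 0.017, 0.2045]
tool_rot: [-0.034, 0.999, -0.001, 0.001]
ft_force: [0.3, -0.7, 0.3]
finger_gap: 0.356
finger_force: 0.0
```

Emit:
drive_tool --increments '[[[0,0,0],[-0.15,0.76,0.022],0.294],[[0,0,0],[-0.15,0.76,0.022],0.294],[[0,0,0],[-0.15,0.76,0.022],0.294],[[0,0,0],[-0.15,0.76,0.022],0.294],[[0,0,0],[-0.15,0.76,0.022],0.294]]'

```text
time: 43.95
tcp_pos: [0.6119, 0.1698, 0.1998]
tool_rot: [-0.035, 0.999, -0.001, 0.001]
ft_force: [0.3, -1.1, -0.5]
finger_gap: 0.352
finger_force: 0.0
```

Run:
```python
from h import *
p=robot.get_state()["tcp_pos"]; print(p,wj(*p[:2]),wj(*peg(.05)))
print(latch([capture("scene")]))
plan((*peg(.05),.2,hd(.05)),(*peg(.05),.071,hd(.05)))
```

```text
[0.61186642 0.16975365 0.1998388 ] [0.03578306 0.11809794] [0.03595501 0.12020075]
([[12.01, 12.01, 0.05], [5.99, 5.99, 0.1], [1.31, 1.31, 0.0]], [0.05])
[-0.0, 0.0, -0.0] [-0.0, 0.013, -0.0]
[-0.0, 0.0, -0.0] [0.001, 0.014, 0.645]
```

Emit:
drive_tool --increments '[[[0,0,0],[0,0.013,0.25],0.294],[[0,0,0],[0,0.013,0.45],0.294],[[0,0,0],[0,0.013,0.55],0.294],[[0,0,0],[0,0.013,0.61],0.294],[[0,0,0],[0,0.013,0.645],0.294],[[0,0,0],[0,0.013,0.645],0.294]]'

```text
time: 44.75
tcp_pos: [0.6124, 0.1724, 0.0713]
tool_rot: [-0.035, 0.999, -0.001, 0.001]
ft_force: [0.4, -0.9, -0.0]
finger_gap: 0.351
finger_force: 0.0
```

Emit:
drive_tool --increments '[[[0,0,0.024],[0.002,-0.027,0],0.294],[[0,0,0.056],[0.011,-0.062,0],0.294],[[0,0,0.088],[0.027,-0.094,0],0.294],[[0,0,0.119],[0.048,-0.123,0],0.294],[[0,0,0.151],[0.075,-0.146,0],0.294],[[0,0,0.183],[0.106,-0.164,0],0.294],[[0,0,0.215],[0.141,-0.176,0],0.294],[[0,0,0.247],[0.176,-0.18,0],0.294],[[0,0,0.271],[0.203,-0.178,0],0.294],[[0,0,0.271],[0.213,-0.178,0],0.294],[[0,0,0.271],[0.213,-0.178,0],0.294]]'

```text
time: 46.12
tcp_pos: [0.5733, 0.1342, 0.0723]
tool_rot: [0.729, 0.685, 0.001, 0.002]
ft_force: [1.2, -0.6, 0.5]
finger_gap: 0.352
finger_force: 0.5
```

Emit:
drive_tool --increments '[[[0,0,0],[0,-0.01,0],0.294],[[0,0,0],[0,-0.018,0],0.294],[[0,0,0],[0,-0.018,0],0.294]]'

```text
time: 46.5
tcp_pos: [0.5723, 0.1343, 0.0722]
tool_rot: [0.729, 0.685, 0.003, 0.004]
ft_force: [8.1, -1.3, -2.1]
finger_gap: 0.352
finger_force: 3.9
```

Force rises to 8 N with no movement, so the latch is at its stop. I back off and lift clear.

Emit:
drive_tool --increments '[[[0,0,0],[0,0.025,0],0.294],[[0,0,0],[0,0.025,0],0.294],[[0,0,0],[0,0.025,-0.3],0.294],[[0,0,0],[0,0.025,-0.7],0.294],[[0,0,0],[0,0.025,-0.95],0.294],[[0,0,0],[-0.7,-0.8,-0.95],0.294],[[0,0,0],[-0.7,-0.8,-0.95],0.294],[[0,0,0],[-0.7,-0.8,-0.95],0.294],[[0,0,0],[-0.7,-0.8,-0.95],0.294],[[0,0,0],[-0.7,-0.8,-0.95],0.294],[[0,0,0],[-0.7,-0.8,-0.95],0.294]]'

```text
time: 47.88
tcp_pos: [0.4002, 0.0052, 0.2609]
tool_rot: [0.729, 0.685, 0.001, 0.001]
ft_force: [0.4, 1.1, 0.1]
finger_gap: 0.35
finger_force: 0.0
```

Run:
```python
from h import *
t=capture("top");s=capture("scene")
print(robot.get_state()["tcp_pos"],"latch",latch([t,s]))
print([(np.round(wj(*e[:2]),4).tolist(),e[2:]) for e in [edgefit([p],tops(PLATE),JQ,.045,span=.006) for p in(t,s)]])
cv2.imwrite("pics/c12.png",np.hstack([crop(s,225,165,100,100,4,[],None),crop(t,165,145,100,100,4,[],None)]))
```

```text
[0.40046984 0.00543689 0.26067209] latch ([[47.79, 14.34, 33.45, 1.55], [47.62, 15.18, 32.44, 1.5], [32.68, 4.78, 27.89, 1.45]], [1.5, 1.55])
[([-0.0002, -0.0024], [0.1129, -246.9343]), ([-0.0001, -0.0005], [0.1178, -220.9395])]
```

View pics/c12.png

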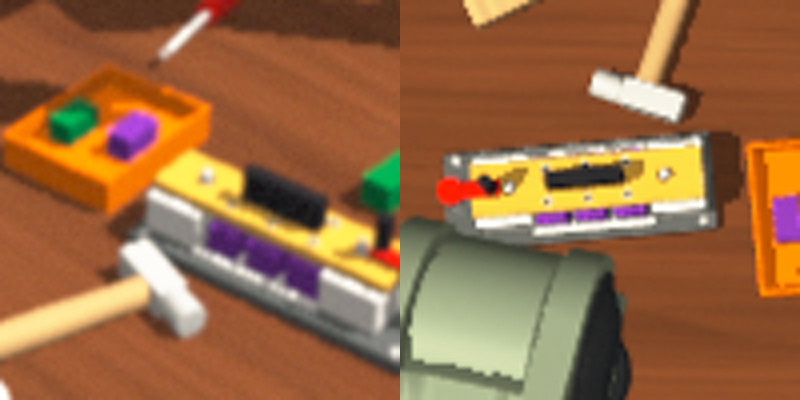

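The latch reads 1.55 rad and lies over the plate's end (top (470,188)). The plate is flush, the bars are in their nests, and both offcuts are in the tray. Handing in.

```bash
python3 -c "
from rig import robot
print(robot.close_job())"
```

```text
the job is handed in; nothing more can be done
None
```

The job is handed in, though the hand-in returned no verdict: by the last camera check the purple offcut is in the scrap tray, all three purple bars are in the nests, the plate is flush on both pins, and the latch is home at about 1.55 rad.

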